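# Square up a batch of specimen cases on the scale and count it

## Robot

A 6-joint arm with a two-finger parallel gripper is mounted at the origin on the work surface. World frame = base frame: x ahead of the robot, y to its left, z up, the work surface at z = 0. Lengths are in m, angles in rad, forces in N, time in s.
With the tool pointing down it reaches from about 0.425 to 0.95 m from the base axis. Payload 3.5 kg.
Tool frame: the origin (TCP) lies at the very end of the fingers, on their centre line; the grasp point (between the pads) lies 19 mm behind it (tcp_to_grasp is the distance from the TCP to the grasp point, in m); z points along the fingers, y is the direction in which the jaws open and shut (so a half turn about z gives the same grasp; the last joint's range is limited). The gripper opens to 85 mm and grips with 20 to 120 N. Pads are 22 mm wide; open, the fingers measure 114 mm over their backs; the gripper's body (76 mm by 85 mm) begins 54 mm behind the grasp point. The pads swing forward as they close: fully open they stand 13 mm farther back than shut.
Start: joints at [0.979, 0.286, 1.577, -0, 1.279, -0.15], TCP at [0.289, 0.61, 0.231] pointing down, gripper open.
Joint ranges: [-2.77, 2.77], [-0.9, 2.22], [0.21, 2.48], [-1.53, 4.67], [0.24, 2.81], [-2.84, 2.84]. Speed limits (rad/s): [2.79, 2.79, 3.14, 3.14, 3.14, 3.14].

## Interface

Orientations are given as a unit quaternion [x, y, z, w].
In Python, from plant import * gives the robot as it stands. The module is installed in compiled form; this text tells all that it offers.
- The arm moves only by the tool arm_command, never from a script. Its argument "steps" is a list of rows, each a list of 3 entries, a list of its own where there are three numbers: the turn, a rotation vector about the tool's x, y, z in rad, then the shift along the tool's x, y, z in m, then the gripper command: -1 is shut, 1 is fully open, values between are in proportion. A call has 1 to 12 rows; each row is the pose to reach, as a shift and turn from the pose measured when the call began, along the tool's axes at that moment; what a row does not reach only later rows make up. A row lasts 1/8 s, in which the tool goes at most 62.5 mm and 10.7 degrees, less where a joint would pass 70% of its speed; a pose out of reach is approached as far as the arm can. A call with a gripper value outside its range is refused whole. The fingers move at their own pace and stop on an object; "force" is the grip in N (left out, the last holds). Time passes only in rows, so rows that repeat a pose let the fingers close. It gives the time, the measured TCP pose, the force and the opening at its end, in the units of the state.
- get_state(): the state, without advancing time (a new reading comes with each control period).
- read_camera(name): name is "side" or "top"; returns a dict with "frame" (400x640x3 uint8, red, green, blue), "vfov" (degrees; the focal length in pixels is half the picture's height over the tangent of half this angle, whatever the lens; pixels are square), "cx", "cy" (the principal point, pixels), "position" and "rotation" of the camera in the world. Camera axes: x right, y up, looking along -z (the intrinsics and any distortion apply to the point x, -y, -z); pixel columns grow to the right and rows downward; lengths in m; the calibration is good to about 2 mm. A picture is of the moment at which its call begins. There is no depth.
- sign_off(): hands the job in, once; it reports no verdict.
The state is a dict: "time": time; "qpos": joint angles; "dq": joint speeds; "joint_efforts": joint torques, N m; "eef_pos": TCP position; "tcp_rot": TCP orientation; "contact_force": force on the tool from outside, world axes, zero at the start; "wrist_torque": the same for the moment, N m; "opening": opening from 0.0 (shut) to 1.0 (fully open).
Only numpy, scipy, OpenCV 4.12 (cv2) and the standard library are available. Lean on these libraries where they do the work, as an engineer would, in place of code of your own. Each camera call takes 0.05 s, during which the arm holds its last target.

## Task

Put all the white specimen cases on the scale's pan in one row along the long fence, end to end without gaps, lids up, starting in the corner, and push them so that they sit square and flush against both fences and each other. With the row let go and sitting like that, swing the counter's sprung lever all the way to its stop and let it spring back, to add the batch. Then move every case to the aluminium tray, each flat on its floor with its lid up, leaving the glue bottle, cup and stapler where they are.

Things in the scene. Friction and masses are not known exactly. Their poses are not given: they have to be found in the camera images.
- corner (a point): inner corner of the scale's two fences, on the pan's surface, 40 mm above the bench. Axes turn with the scale: the long fence runs from here along +y for 274 mm (inner face at x = 0), the short fence along -x for 164 mm (inner face at y = 0); the pan is open at its other two edges. Cases lie with their 75 mm side along y.
- scale: fixed bench scale, white with a flat steel pan 170 (x) x 280 (y) mm, pan top 40 mm above the bench; origin under its centre. Its two fences are 6 mm thick and stand only 10 mm above the pan, so fingers can pass over them beside a 40 mm high case. A green panel, 30 mm high, lies 35 mm deep behind the long fence.
- tray: fixed open aluminium tray, outside 300 (x) x 150 (y) x 28 high mm, walls and floor 5 mm. Origin: centre of its underside, on the bench; empty at the start. Three cases fit side by side across it, 82 mm apart along x.
- lever (a joint): angle of the counter's lever, rad: 0 at rest, 1.0 at its stop, growing counter-clockwise seen from above. A spring always drives it back to 0: about 0.09 N m at rest, 0.31 N m at the stop (1.3 to 4.6 N at the knob).
- lever_pivot (a point): vertical axis of the lever, on top of the grey counter (box 90 x 90 mm, 52 high with a low boss, fixed to the bench), 58 mm above the bench.
- lever_knob (a point): centre of the upright black knob on the lever's end (cylinder 18 mm diameter, from 64 to 100 mm above the bench), 68 mm from the pivot; moves with the lever. The lever's arm below it is 16 mm wide and lies 59 to 65 mm above the bench. Push the knob from its clockwise side, along the arc about the pivot.
- case1: loose white specimen case with a grey lid, a plain block 75 long (its x) x 44 wide (its y) x 40 high mm, about 0.1 to 0.25 kg. Up to four identical ones, two or three are there (None if absent). Origin: centre of its underside; z up.
- case2: loose white specimen case with a grey lid, a plain block 75 long (its x) x 44 wide (its y) x 40 high mm, about 0.1 to 0.25 kg. Up to four identical ones, two or three are there (None if absent). Origin: centre of its underside; z up.
- case3: loose white specimen case with a grey lid, a plain block 75 long (its x) x 44 wide (its y) x 40 high mm, about 0.1 to 0.25 kg. Up to four identical ones, two or three are there (None if absent). Origin: centre of its underside; z up.
- case4: loose white specimen case with a grey lid, a plain block 75 long (its x) x 44 wide (its y) x 40 high mm, about 0.1 to 0.25 kg. Up to four identical ones, two or three are there (None if absent). Origin: centre of its underside; z up.
- glue: bystander: white glue bottle, 48 mm diameter, 120 high, origin at its foot
- cup: bystander: white cup, 72 mm diameter, 85 high, origin at its foot
- stapler: bystander: black stapler, 110 x 36 x 45 mm, origin under its centre
Things that resemble listed ones, but are neither listed nor needed, are in the scene too. What is shaped like the part that bears lever but blue or yellow is not meant.

How it is judged:
On the way, in this order (a step that is already met when the one before it is completed fails the run):
1. all the cases sit in one closed row in the fence corner, square and flush, let go (x of case1 in the frame of corner between -0.025 and -0.019 m and z of case1 in the frame of corner between -0.004 and 0.004 m and angle between the x axis of each of case1, case2, case3, case4 and the y axis of corner, either way round below 0.05 rad and angle between each of case1, case2, case3, case4's own z axis and vertical below 0.06 rad and (y of case1 in the frame of corner between 0.0345 and 0.0405 m or y of case1 in the frame of corner between 0.1095 and 0.1185 m or y of case1 in the frame of corner between 0.1845 and 0.1965 m) and x of case2 in the frame of corner between -0.025 and -0.019 m and z of case2 in the frame of corner between -0.004 and 0.004 m and (y of case2 in the frame of corner between 0.0345 and 0.0405 m or y of case2 in the frame of corner between 0.1095 and 0.1185 m or y of case2 in the frame of corner between 0.1845 and 0.1965 m) and x of case3 in the frame of corner between -0.025 and -0.019 m and z of case3 in the frame of corner between -0.004 and 0.004 m and (y of case3 in the frame of corner between 0.0345 and 0.0405 m or y of case3 in the frame of corner between 0.1095 and 0.1185 m or y of case3 in the frame of corner between 0.1845 and 0.1965 m) and x of case4 in the frame of corner between -0.025 and -0.019 m and z of case4 in the frame of corner between -0.004 and 0.004 m and (y of case4 in the frame of corner between 0.0345 and 0.0405 m or y of case4 in the frame of corner between 0.1095 and 0.1185 m or y of case4 in the frame of corner between 0.1845 and 0.1965 m) and (y of case1 in the frame of corner between 0.0345 and 0.0405 m or y of case2 in the frame of corner between 0.0345 and 0.0405 m or y of case3 in the frame of corner between 0.0345 and 0.0405 m or y of case4 in the frame of corner between 0.0345 and 0.0405 m) and (y of case1 in the frame of corner between 0.1095 and 0.1185 m or y of case2 in the frame of corner between 0.1095 and 0.1185 m or y of case3 in the frame of corner between 0.1095 and 0.1185 m or y of case4 in the frame of corner between 0.1095 and 0.1185 m) and contact force between the fingers and case1 below 0.3 N and contact force between the fingers and case2 below 0.3 N and contact force between the fingers and case3 below 0.3 N and contact force between the fingers and case4 below 0.3 N and linear speed of each of case1, case2, case3, case4 below 0.02 m/s), for 0.3 s.
2. the lever is swung to its stop while the row is still flush (x of case1 in the frame of corner between -0.025 and -0.019 m and z of case1 in the frame of corner between -0.004 and 0.004 m and angle between the x axis of each of case1, case2, case3, case4 and the y axis of corner, either way round below 0.05 rad and angle between each of case1, case2, case3, case4's own z axis and vertical below 0.06 rad and (y of case1 in the frame of corner between 0.0345 and 0.0405 m or y of case1 in the frame of corner between 0.1095 and 0.1185 m or y of case1 in the frame of corner between 0.1845 and 0.1965 m) and x of case2 in the frame of corner between -0.025 and -0.019 m and z of case2 in the frame of corner between -0.004 and 0.004 m and (y of case2 in the frame of corner between 0.0345 and 0.0405 m or y of case2 in the frame of corner between 0.1095 and 0.1185 m or y of case2 in the frame of corner between 0.1845 and 0.1965 m) and x of case3 in the frame of corner between -0.025 and -0.019 m and z of case3 in the frame of corner between -0.004 and 0.004 m and (y of case3 in the frame of corner between 0.0345 and 0.0405 m or y of case3 in the frame of corner between 0.1095 and 0.1185 m or y of case3 in the frame of corner between 0.1845 and 0.1965 m) and x of case4 in the frame of corner between -0.025 and -0.019 m and z of case4 in the frame of corner between -0.004 and 0.004 m and (y of case4 in the frame of corner between 0.0345 and 0.0405 m or y of case4 in the frame of corner between 0.1095 and 0.1185 m or y of case4 in the frame of corner between 0.1845 and 0.1965 m) and (y of case1 in the frame of corner between 0.0345 and 0.0405 m or y of case2 in the frame of corner between 0.0345 and 0.0405 m or y of case3 in the frame of corner between 0.0345 and 0.0405 m or y of case4 in the frame of corner between 0.0345 and 0.0405 m) and (y of case1 in the frame of corner between 0.1095 and 0.1185 m or y of case2 in the frame of corner between 0.1095 and 0.1185 m or y of case3 in the frame of corner between 0.1095 and 0.1185 m or y of case4 in the frame of corner between 0.1095 and 0.1185 m) and value of joint lever above 0.94 rad), for 0.1 s.
3. the lever has sprung back (value of joint lever below 0.06 rad), for 0.2 s.
At the end, for the whole second after the job is handed in: every case lies lid up on the tray floor inside its walls (underside within 5 mm, tilt under 0.08 rad), at rest; lever at rest (under 0.06 rad). On the way: row within 3 mm of both fences, 0.05 rad square, gaps at most 3 mm, lever past 0.94 rad with the row so (x of case1 in the frame of tray between -0.145 and 0.145 m and y of case1 in the frame of tray between -0.07 and 0.07 m and z of case1 in the frame of tray between -0.002 and 0.01 m and angle between each of case1, case2, case3, case4's own z axis and vertical below 0.08 rad and linear speed of each of case1, case2, case3, case4 below 0.02 m/s and x of case2 in the frame of tray between -0.145 and 0.145 m and y of case2 in the frame of tray between -0.07 and 0.07 m and z of case2 in the frame of tray between -0.002 and 0.01 m and x of case3 in the frame of tray between -0.145 and 0.145 m and y of case3 in the frame of tray between -0.07 and 0.07 m and z of case3 in the frame of tray between -0.002 and 0.01 m and x of case4 in the frame of tray between -0.145 and 0.145 m and y of case4 in the frame of tray between -0.07 and 0.07 m and z of case4 in the frame of tray between -0.002 and 0.01 m and value of joint lever below 0.06 rad); the robot touches nothing.
It fails at once if a bystander (glue bottle, cup or stapler) is shoved or knocked over (distance of any of glue, cup, stapler from where it was at the start of the episode above 0.03 m or angle between any of glue, cup, stapler's own z axis and vertical above 0.4 rad).
Of case1, case2, case3, case4 only 2 to 3 are there at a start; the rules pass over those that are not, and their reading is None.
At some moment in a run one of case1, case2, case3, case4 may be knocked a few centimetres aside while the robot is not near it.
Once in a run the grip may slacken for a moment while it holds something.
It also fails if it takes over 210 s, if anything falls off the work surface, if the arm or the gripper's body presses on something with over 40 N, if the wrist force passes 120 N, or if a joint passes its speed limit or range.

## Working session

There is one attempt and no reset: what is moved stays moved. The work goes in short steps, Python scripts to look and compute and a tool call to move; the robot and the scene stay as the last step left them, time stands still between calls to the robot, and variables do not carry over. Pictures are saved under pics/ and viewed, and the job is handed in when it is done.

Besides the shell and the picture viewer there is one more tool, called after "Emit:" as name(argument=value, ...) on one line, values as JSON. arm_command: Moves the arm, as the interface text tells. Its arguments: {"type":"object","properties":{"steps":{"type":"array"},"force":{"type":"number"}},"required":["steps"]}

```bash
mkdir -p pics; ls; python3 - <<'E'
from plant import *
import cv2
s=get_state();print(s)
for n in("top","side"):
    c=read_camera(n);print(n,{k:v for k,v in c.items() if k!='frame'})
    cv2.imwrite(f'pics/{n}0.png',c['frame'][:,:,::-1])
E
```

```text
pics
{'time': 0.0, 'qpos': array([ 9.79038460e-01,  2.87208097e-01,  1.57821885e+00, -1.34158577e-05,
        1.27857800e+00, -1.50012472e-01]), 'dq': array([ 5.41308388e-04, -2.89257827e-04, -8.76774477e-04,  5.15515860e-04,
       -3.55427152e-04,  6.16839253e-05]), 'joint_efforts': array([ 1.98046888e-03, -4.05967534e+01, -2.92634833e+01, -2.56786456e-05,
        5.81140484e-03, -1.06807909e-05]), 'eef_pos': array([0.28818019, 0.60964955, 0.22989622]), 'tcp_rot': array([ 2.19079151e-01,  9.75706345e-01, -1.12646225e-03, -4.31171042e-04]), 'contact_force': array([-0.3125977 , -0.00173536,  0.19633455]), 'wrist_torque': array([ 0.00342443,  0.01371311, -0.00952722]), 'opening': 1.0033646351143304}
top {'vfov': 50.73270005066421, 'cx': 322.5910033981984, 'cy': 197.14593983117948, 'position': array([ 0.38985373, -0.0414408 ,  1.18164974]), 'rotation': array([ 0.06282171, -0.05590175, -0.6987529 ,  0.71040328])}
side {'vfov': 54.99885856268424, 'cx': 325.79114227971945, 'cy': 200.88124901492588, 'position': array([ 0.01730375, -0.78731407,  0.65680465]), 'rotation': array([ 0.468105  , -0.15926372, -0.26517593,  0.82776476])}
```

View pics/top0.png

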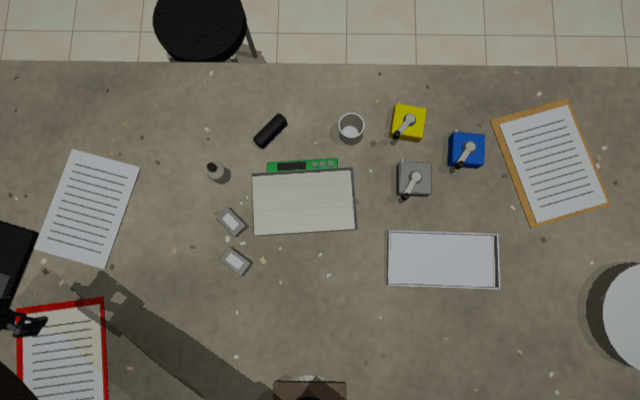

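View pics/side0.png

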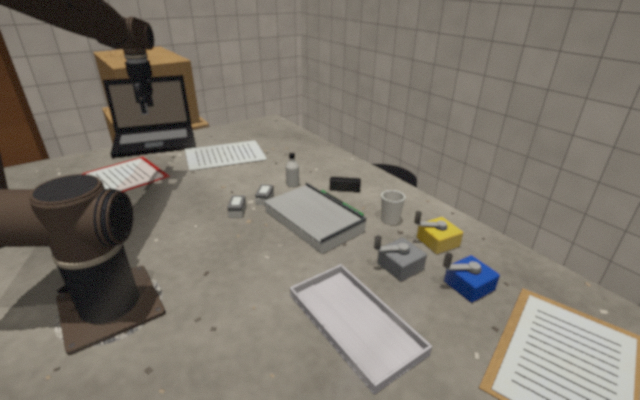

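```bash
cat > h.py <<'E'
import numpy as np, cv2
from scipy.spatial.transform import Rotation as R
def K(c):
    f=200/np.tan(np.radians(c['vfov'])/2); return f
def ray(c,uv,z):
    uv=np.atleast_2d(np.asarray(uv,float));f=K(c)
    d=np.c_[(uv[:,0]-c['cx'])/f,-(uv[:,1]-c['cy'])/f,-np.ones(len(uv))]
    d=R.from_quat(c['rotation']).apply(d);p=np.array(c['position'])
    return p+d*((z-p[2])/d[:,2])[:,None]
def proj(c,P):
    P=np.atleast_2d(P);q=R.from_quat(c['rotation']).inv().apply(P-c['position']);f=K(c)
    return np.c_[c['cx']+f*q[:,0]/-q[:,2],c['cy']-f*q[:,1]/-q[:,2]]
def crop(im,x0,y0,x1,y1,s,name):
    cv2.imwrite(name,cv2.resize(im[y0:y1,x0:x1,::-1],None,fx=s,fy=s,interpolation=cv2.INTER_CUBIC))
E
python3 - <<'E'
from plant import *
from h import *
import pickle
t=read_camera('top');s=read_camera('side');pickle.dump((t,s),open('c0.pkl','wb'))
crop(t['frame'],200,130,360,250,5,'pics/crop1.png')
crop(t['frame'],380,90,510,180,6,'pics/crop2.png')
crop(s['frame'],215,170,375,250,5,'pics/crop3.png')
E
```

```text
(no output)
```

View pics/crop1.png

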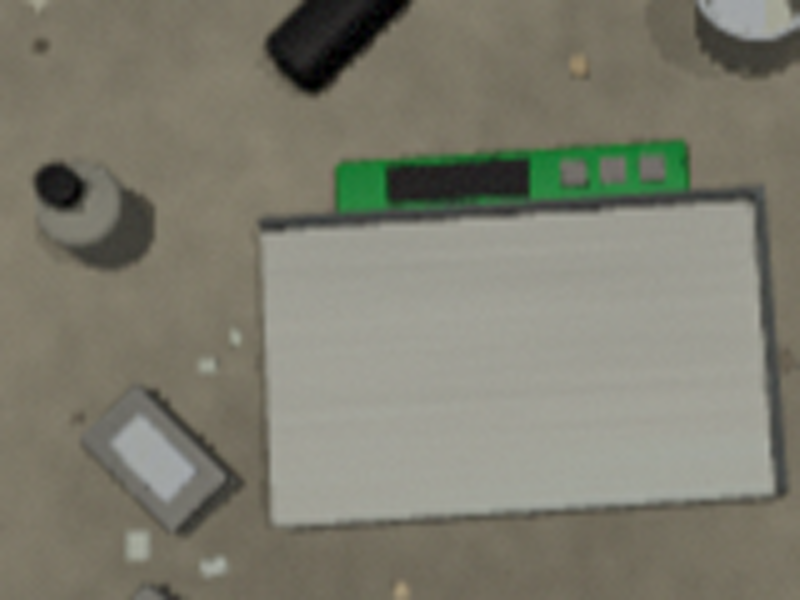

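View pics/crop2.png

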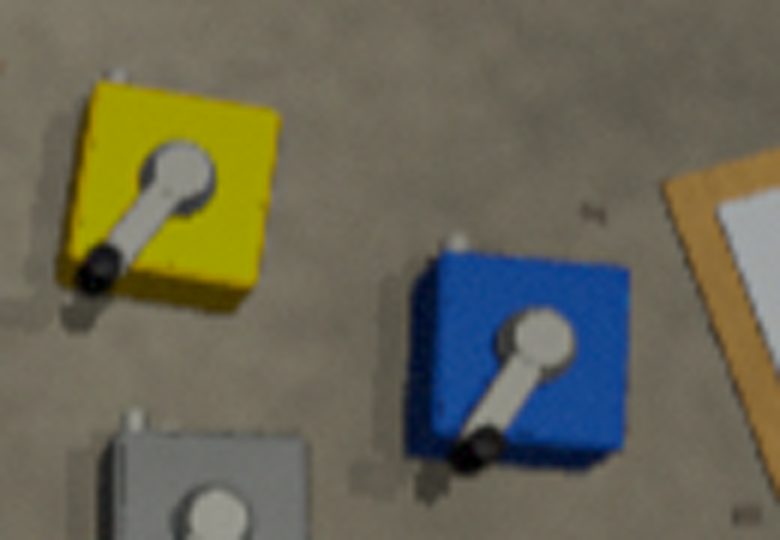

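View pics/crop3.png

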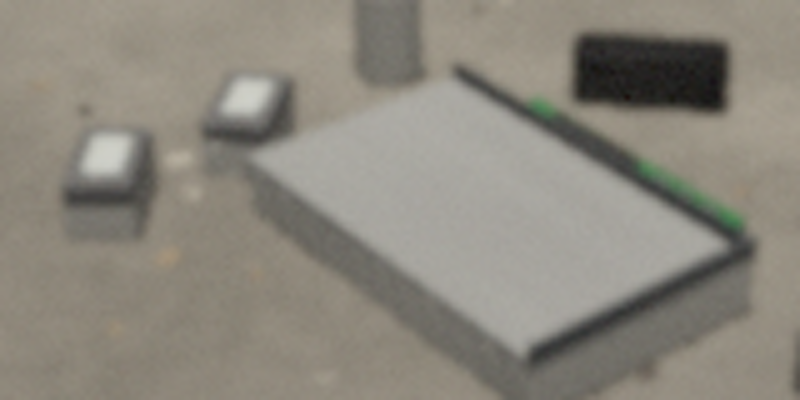

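```bash
python3 - <<'E'
from h import *
import pickle
t,s=pickle.load(open('c0.pkl','rb'))
crop(t['frame'],212,200,262,280,7,'pics/c1.png')
crop(t['frame'],385,150,445,210,9,'pics/c2.png')
crop(t['frame'],380,222,508,296,6,'pics/c3.png')
E
```

```text
(no output)
```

View pics/c1.png

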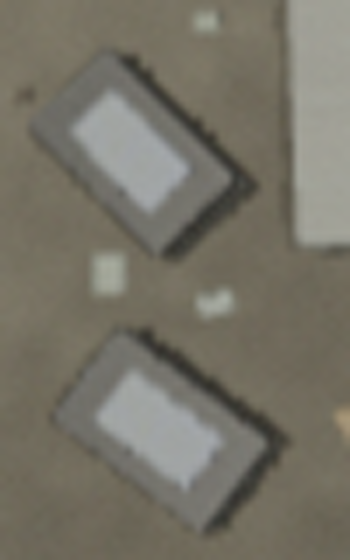

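View pics/c2.png

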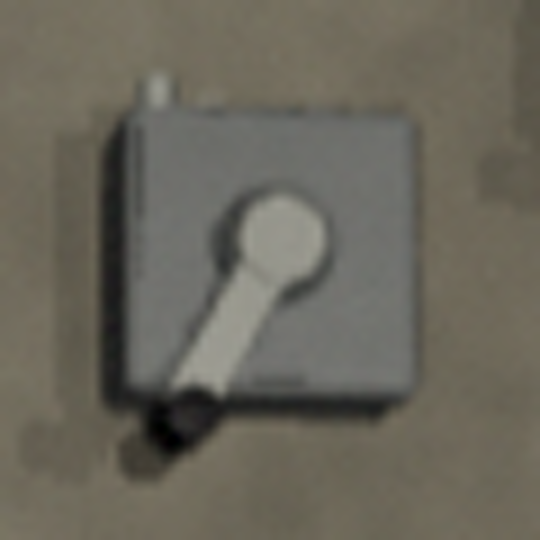

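View pics/c3.png

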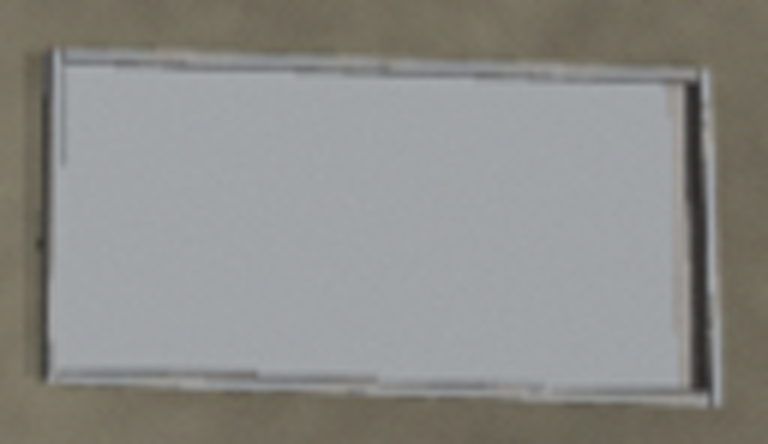

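```bash
cat > meas.py <<'E'
from h import *
def cases(t, x0=150,y0=130,x1=510,y1=300,z=0.04):
    im=t['frame'];out=[]
    big=cv2.resize(im,None,fx=6,fy=6,interpolation=cv2.INTER_CUBIC).astype(int)
    return big
E
python3 - <<'E'
from h import *
import pickle
t,s=pickle.load(open('c0.pkl','rb'))
def g(pts,x0,y0,sc,z):
    p=(np.array(pts)+.5)/sc-.5+[x0,y0]
    return ray(t,p,z)
np.set_printoptions(precision=4,suppress=True)
for nm,pts in(('A',[(113,50),(32,128),(163,256),(238,180)]),('B',[(127,330),(52,415),(205,534),(275,440)])):
    q=g(pts,212,200,7,.04);print(nm,q[:,:2].tolist(),q.mean(0),np.linalg.norm(np.diff(q,axis=0),axis=1),)
    e=q[2]-q[1]+q[3]-q[0];print(np.degrees(np.arctan2(e[1],e[0])))
im=cv2.resize(t['frame'][200:280,212:262],None,fx=8,fy=8,interpolation=cv2.INTER_CUBIC)
m=((im.min(2)>125)&(im[...,2].astype(int)>=im[...,0].astype(int)-2)).astype(np.uint8)
cs,_=cv2.findContours(m,0,1)
for c in cs:
    if cv2.contourArea(c)>3000 :
        r=cv2.minAreaRect(c);b=cv2.boxPoints(r);q=g(b,212,200,8,.041);M=cv2.moments(c);print('label',r[0],g([(M['m10']/M['m00'],M['m01']/M['m00'])],212,200,8,.041),np.linalg.norm(np.diff(q,axis=0),axis=1),[np.degrees(np.arctan2(*(q[i+1]-q[i])[[1,0]])) for i in(0,1)])
q=g([(283,240)],385,150,9,.066);print('pivot',q);k=g([(190,410)],385,150,9,.1);print('knob',k,np.linalg.norm((k-q)[:,:2]))
q=g([(52,47),(708,68),(718,405),(43,380)],380,222,6,.028);print('tray',q,q.mean(0),np.linalg.norm(np.diff(q,axis=0),axis=1))
q=g([(262,220),(763,188),(785,495)],200,130,5,.05);print('fence out',q,np.linalg.norm(np.diff(q,axis=0),axis=1))
q=g([(262,232),(755,200),(777,497),(272,526)],200,130,5,.04);print('pan',q,np.linalg.norm(np.diff(q,axis=0),axis=1))
for nm,uv,z in (('stap',(270,131),.045),('cup',(351,122),.085),('gluecap',(212,167),.12)):print(nm,ray(t,uv,z))
E
```

```text
A [[0.5527987980639273, 0.23092187746927906], [0.5215976274954818, 0.2608612903245917], [0.47266226226010205, 0.20712340891331787], [0.5026014339501976, 0.17948363146363008]] [0.5124 0.2196 0.04  ] [0.0432 0.0727 0.0407]
-133.30570111607318
B [[0.4439859947564505, 0.21953016354515859], [0.4111138907641832, 0.24658297822373115], [0.36730507309342175, 0.18559836666401247], [0.40311127866405083, 0.16053026688732236]] [0.4064 0.2031 0.04  ] [0.0426 0.0751 0.0437]
-125.21395520165387
label (182.13999938964844, 490.9800109863281) [[0.4064 0.2049 0.041 ]] [0.0263 0.0474 0.0262] [np.float64(-34.78737932067936), np.float64(-124.90319722862246)]
label (148.65472412109375, 172.92222595214844) [[0.513  0.2217 0.041 ]] [0.0256 0.0476 0.0254] [np.float64(-43.1968053433355), np.float64(-133.57408507261744)]
pivot [[ 0.6404 -0.2801  0.066 ]]
knob [[ 0.5821 -0.245   0.1   ]] 0.06801552950438466
tray [[ 0.4989 -0.2095  0.028 ]
 [ 0.4942 -0.507   0.028 ]
 [ 0.3444 -0.5036  0.028 ]
 [ 0.35   -0.2042  0.028 ]] [ 0.4219 -0.3561  0.028 ] [0.2975 0.1498 0.2995]
fence out [[ 0.6444  0.1667  0.05  ]
 [ 0.6667 -0.1087  0.05  ]
 [ 0.4976 -0.1215  0.05  ]] [0.2763 0.1696]
pan [[ 0.6399  0.1682  0.04  ]
 [ 0.6622 -0.1049  0.04  ]
 [ 0.4974 -0.1178  0.04  ]
 [ 0.4772  0.1554  0.04  ]] [0.274  0.1654 0.274 ]
stap [[0.7689 0.1225 0.045 ]]
cup [[ 0.7842 -0.1027  0.085 ]]
gluecap [[0.6446 0.2583 0.12  ]]
```

```bash
cat > go.py <<'E'
# usage: go.py x y z jawdeg  (world)  | or  c cx cy z jaw(corner frame)
import sys
from plant import *
from h import *
np.set_printoptions(precision=4,suppress=True)
a=0.079;C=np.array([0.6612,-0.104])
def rot(phi):
    y=np.array([np.cos(phi),np.sin(phi),0]);z=np.array([0,0,-1.]);return np.c_[np.cross(y,z),y,z]
s=get_state();R0=R.from_quat(s['tcp_rot']).as_matrix()
cur=np.degrees(np.arctan2(R0[1,1],R0[0,1]))
print('t',s['time'],'pos',s['eef_pos'],'jaw %.2f'%cur,'q6 %.2f'%s['qpos'][5],'F',s['contact_force'],'op %.3f'%s['opening'])
c,s_=np.cos(a),np.sin(a);Rc=np.array([[c,-s_],[s_,c]])
print('corner frame',Rc.T@(s['eef_pos'][:2]-C))
arg=sys.argv[1:]
for tgt in ' '.join(arg).split(','):
    v=tgt.split()
    if not v: continue
    fr=v[0]=='c'
    if fr: v=v[1:]
    x,y,z,j=map(float,v)
    if fr: x,y=C+Rc@[x,y]; j+=np.degrees(a)
    while j-cur>90:j-=180
    while j-cur<-90:j+=180
    rv=R.from_matrix(R0.T@rot(np.radians(j))).as_rotvec()
    print('tgt',np.round([x,y,z,j],4),'rot',rv,'shift',R0.T@(np.array([x,y,z])-s['eef_pos']))
E
python3 go.py 0.513 0.2217 0.1 136.4, 0.513 0.2217 0.015 136.4, 0.4064 0.2045 0.1 145.1
```

```text
t 0.2 pos [0.2884 0.6099 0.2305] jaw 64.69 q6 -0.15 F [ 0.6835 -0.0318 -0.601 ] op 1.003
corner frame [-0.3153  0.7411]
tgt [  0.513    0.2217   0.1    136.4   ] rot [-0.0011 -0.0011 -1.2516] shift [-0.3691 -0.2547  0.1307]
tgt [  0.513    0.2217   0.015  136.4   ] rot [-0.0011 -0.0011 -1.2516] shift [-0.3691 -0.2545  0.2157]
tgt [  0.4064   0.2045   0.1    145.1   ] rot [-0.001  -0.0012 -1.4035] shift [-0.2801 -0.3158  0.1308]
```

```bash
sed -i '/while j-cur/d' go.py
python3 go.py 0.513 0.2217 0.1 -43.6
```

```text
t 0.2 pos [0.2884 0.6099 0.2305] jaw 64.69 q6 -0.15 F [ 0.6835 -0.0318 -0.601 ] op 1.003
corner frame [-0.3153  0.7411]
tgt [  0.513    0.2217   0.1    -43.6   ] rot [-0.0012  0.0012  1.89  ] shift [-0.3691 -0.2547  0.1307]
```

Emit:
arm_command(steps=[[[0,0,0.95],[-0.369,-0.255,0.08],0.5],[[0,0,0.95],[-0.369,-0.255,0.08],0.5],[[0,0,0.95],[-0.369,-0.255,0.08],0.5],[[0,0,0.95],[-0.369,-0.255,0.08],0.5],[[0,0,0.95],[-0.369,-0.255,0.08],0.5],[[0,0,0.95],[-0.369,-0.255,0.08],0.5],[[0,0,1.89],[-0.369,-0.255,0.13],0.5],[[0,0,1.89],[-0.369,-0.255,0.13],0.5],[[0,0,1.89],[-0.369,-0.255,0.13],0.5],[[0,0,1.89],[-0.369,-0.255,0.13],0.5],[[0,0,1.89],[-0.369,-0.255,0.13],0.5],[[0,0,1.89],[-0.369,-0.255,0.13],0.5]])

```text
time: 1.7
eef_pos: [0.5127, 0.2213, 0.1006]
tcp_rot: [0.919, 0.395, -0.001, 0.0]
contact_force: [-0.7, -0.1, 0.1]
opening: 0.75
```

```bash
python3 go.py 0.513 0.2217 0.015 -43.6; python3 - <<'E'
from plant import *
from h import *
t=read_camera('top');s=read_camera('side')
crop(t['frame'],180,120,380,280,4,'pics/d1.png')
E
```

```text
t 1.7 pos [0.5127 0.2213 0.1006] jaw -43.49 q6 0.99 F [-0.717  -0.119   0.0985] op 0.750
corner frame [-0.1224  0.336 ]
tgt [  0.513    0.2217   0.015  -43.6   ] rot [0.0001 0.0018 0.0019] shift [ 0.0007 -0.      0.0856]
```

View pics/d1.png

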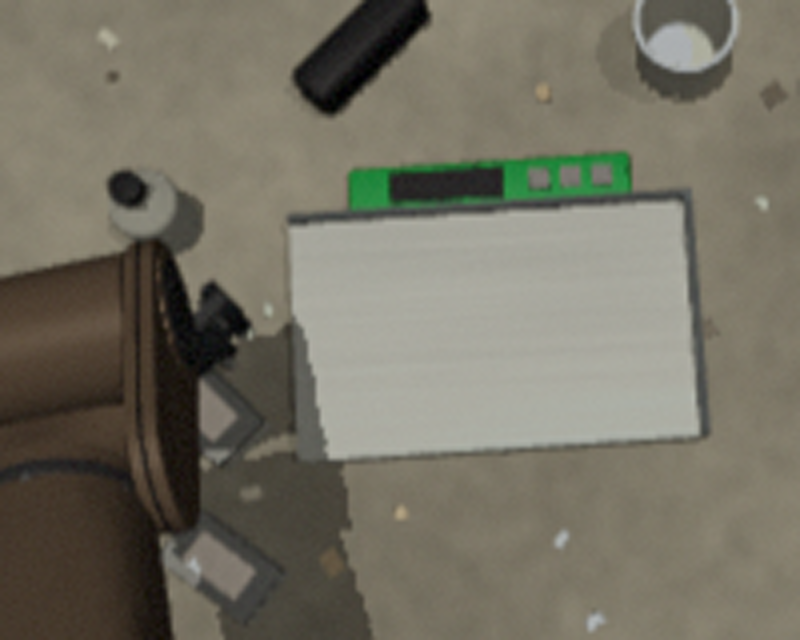

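Emit:
arm_command(steps=[[[0,0,0],[0,0,0.045],0.5],[[0,0,0],[0,0,0.075],0.5],[[0,0,0],[0,0,0.085],0.5],[[0,0,0],[0,0,0.085],0.5],[[0,0,0],[0,0,0.085],-1],[[0,0,0],[0,0,0.085],-1],[[0,0,0],[0,0,0.085],-1],[[0,0,0],[0,0,0.085],-1]], force=50)

```text
time: 2.8
eef_pos: [0.5142, 0.2217, 0.0176]
tcp_rot: [0.919, 0.395, 0.001, 0.001]
contact_force: [0.3, -0.1, 6.2]
opening: 0.505
```

Emit:
arm_command(steps=[[[0,0,0],[0,0,-0.06],-1],[[0,0,0],[0,0,-0.12],-1],[[0,0,0],[0,0,-0.14],-1],[[0,0,0],[0,0,-0.14],-1]])

```text
time: 3.3
eef_pos: [0.5147, 0.222, 0.1594]
tcp_rot: [0.918, 0.395, 0.003, 0.001]
contact_force: [-0.5, -0.2, -1.6]
opening: 0.505
```

```bash
python3 go.py c -0.026 0.042 0.15 0; python3 - <<'E'
from plant import *
from h import *
s=read_camera('side')
crop(s['frame'],180,100,360,220,4,'pics/d2.png')
E
```

```text
t 3.3 pos [0.5147 0.222  0.1594] jaw -43.42 q6 0.98 F [-0.4801 -0.1604 -1.634 ] op 0.505
corner frame [-0.1203  0.3365]
tgt [ 0.632  -0.0642  0.15    4.5264] rot [ 0.006  -0.0026 -0.8368] shift [-0.1273  0.2818  0.01  ]
```

View pics/d2.png

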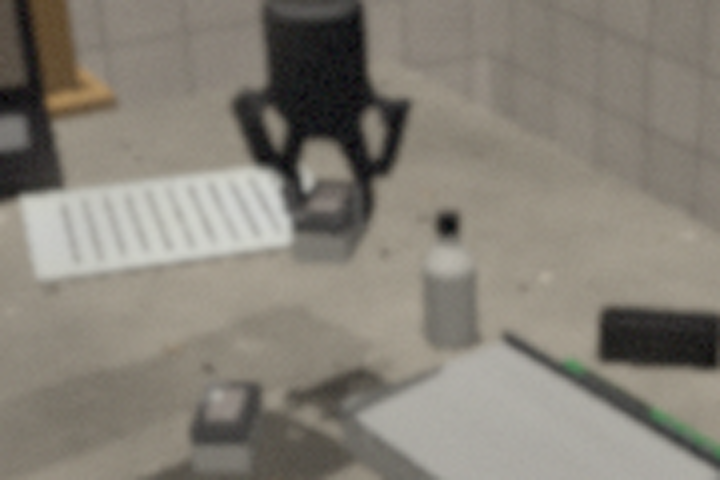

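Emit:
arm_command(steps=[[[0.006,-0.003,-0.837],[-0.127,0.282,0.01],-1],[[0.006,-0.003,-0.837],[-0.127,0.282,0.01],-1],[[0.006,-0.003,-0.837],[-0.127,0.282,0.01],-1],[[0.006,-0.003,-0.837],[-0.127,0.282,0.01],-1],[[0.006,-0.003,-0.837],[-0.127,0.282,0.01],-1],[[0.006,-0.003,-0.837],[-0.127,0.282,0.01],-1],[[0.006,-0.003,-0.837],[-0.127,0.282,0.01],-1],[[0.006,-0.003,-0.837],[-0.127,0.282,0.01],-1]])

```text
time: 4.35
eef_pos: [0.6298, -0.0627, 0.1462]
tcp_rot: [0.678, 0.735, -0.002, -0.002]
contact_force: [-1.2, 1.1, -1.2]
opening: 0.503
```

```bash
python3 go.py c -0.026 0.042 0.058 0; python3 - <<'E'
from plant import *
from h import *
s=read_camera('side');t=read_camera('top')
crop(s['frame'],230,130,390,260,5,'pics/d3.png')
crop(t['frame'],220,130,380,250,5,'pics/d4.png')
E
```

```text
t 4.35 pos [ 0.6298 -0.0627  0.1462] jaw 4.60 q6 -0.34 F [-1.159   1.1005 -1.2371] op 0.503
corner frame [-0.028   0.0436]
tgt [ 0.632  -0.0642  0.058   4.5264] rot [-0.0068 -0.0004  0.0012] shift [-0.0016  0.0026  0.0882]
```

View pics/d3.png

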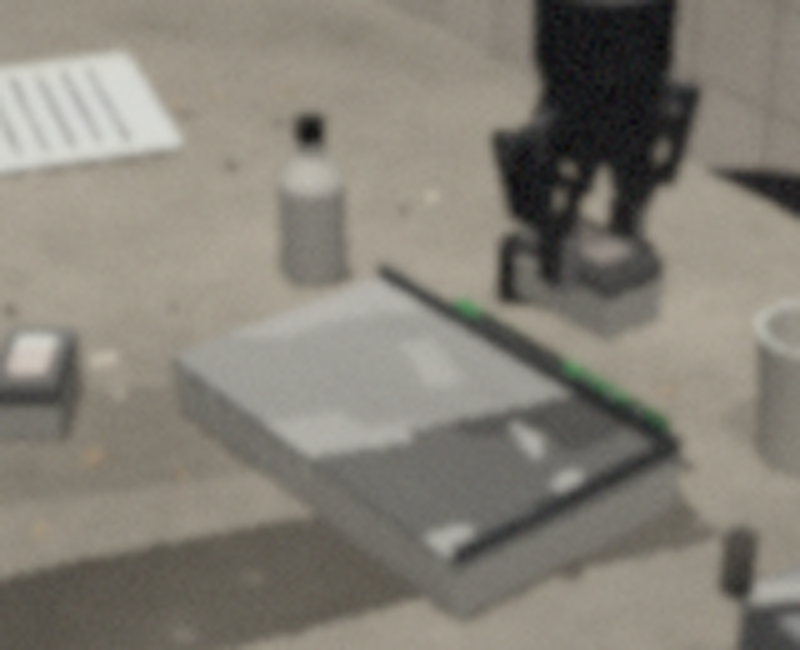

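View pics/d4.png

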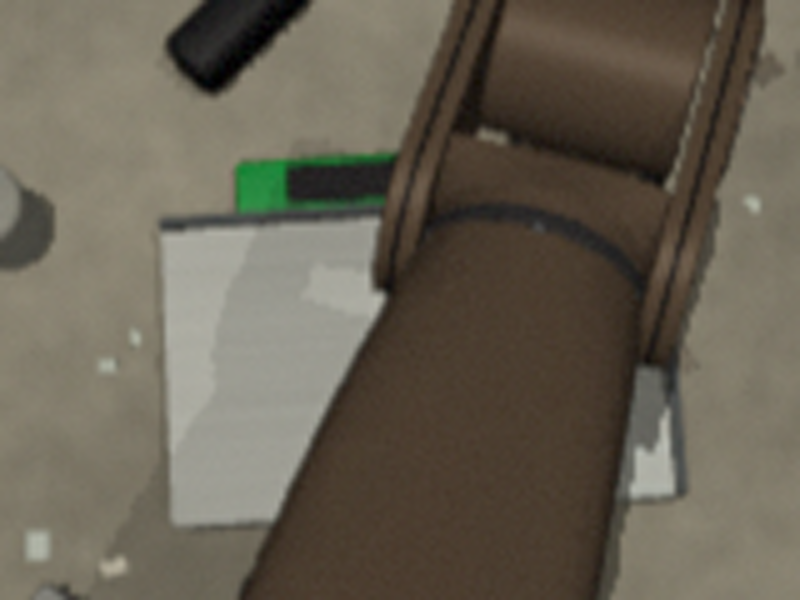

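Emit:
arm_command(steps=[[[-0.007,0,0],[-0.002,0.002,0.04],-1],[[-0.007,0,0],[-0.002,0.002,0.07],-1],[[-0.007,0,0],[-0.002,0.002,0.083],-1],[[-0.007,0,0],[-0.002,0.002,0.086],-1],[[-0.007,0,0],[-0.002,0.002,0.087],-1],[[-0.007,0,0],[-0.002,0.002,0.087],-1]])

```text
time: 5.2
eef_pos: [0.633, -0.0647, 0.0616]
tcp_rot: [0.678, 0.735, 0.001, 0.002]
contact_force: [-1.3, 0.0, -1.8]
opening: 0.502
```

```bash
python3 go.py c -0.026 0.042 0.058 0
```

```text
t 5.2 pos [ 0.633  -0.0647  0.0616] jaw 4.65 q6 -0.34 F [-1.3212  0.0096 -1.8216] op 0.502
corner frame [-0.025   0.0414]
tgt [ 0.632  -0.0642  0.058   4.5264] rot [0.0042 0.0013 0.0021] shift [ 0.0006 -0.001   0.0036]
```

Emit:
arm_command(steps=[[[0.004,0,0],[0,-0.001,0.004],-1],[[0.004,0,0],[0,-0.001,0.006],-1],[[0.004,0,0],[0,-0.001,0.006],-1]])

```text
time: 5.58
eef_pos: [0.6328, -0.0652, 0.0576]
tcp_rot: [0.678, 0.735, -0.0, 0.001]
contact_force: [-3.0, 0.3, 4.4]
opening: 0.499
```

Emit:
arm_command(steps=[[[0,0,0],[0,0,0],0.3],[[0,0,0],[0,0,0],0.3],[[0,0,0],[0,0,0],0.3],[[0,0,0],[0,0,-0.05],0.3],[[0,0,0],[0,0,-0.1],0.3],[[0,0,0],[0,0,-0.12],0.3],[[0,0,0],[0,0,-0.12],0.3]])

```text
time: 6.45
eef_pos: [0.6334, -0.0651, 0.179]
tcp_rot: [0.678, 0.735, 0.001, 0.002]
contact_force: [-0.5, -0.6, -0.0]
opening: 0.651
```

```bash
python3 go.py 0.4064 0.2045 0.12 -34.9;  python3 - <<'E'
from plant import *
from h import *
s=read_camera('side');t=read_camera('top')
crop(s['frame'],210,130,390,260,4,'pics/d5.png')
crop(t['frame'],200,130,360,280,4,'pics/d6.png')
E
```

```text
t 6.45 pos [ 0.6334 -0.0651  0.179 ] jaw 4.65 q6 -0.34 F [-0.5279 -0.6447 -0.0081] op 0.651
corner frame [-0.0247  0.041 ]
tgt [  0.4064   0.2045   0.12   -34.9   ] rot [0.0048 0.0012 0.6902] shift [ 0.2873 -0.2046  0.0574]
```

View pics/d5.png

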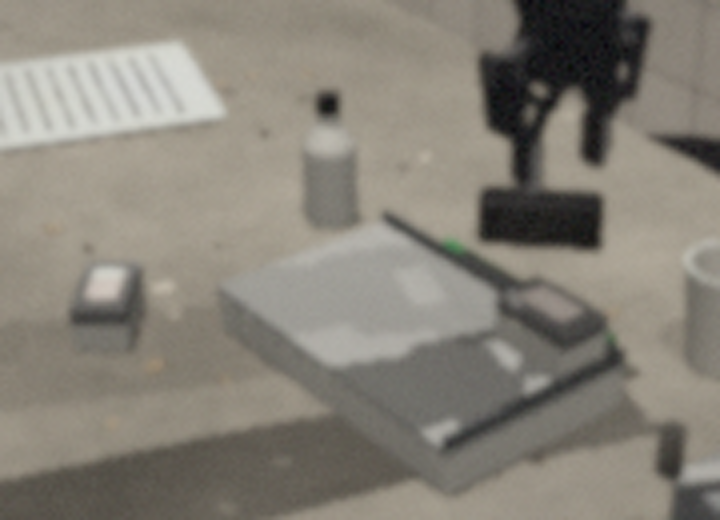

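View pics/d6.png

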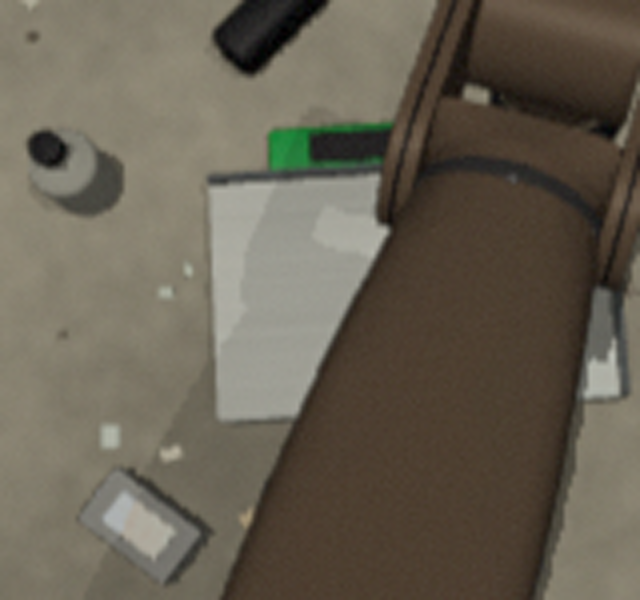

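Emit:
arm_command(steps=[[[0.005,0,0.69],[0.287,-0.205,0.02],0.5],[[0.005,0,0.69],[0.287,-0.205,0.02],0.5],[[0.005,0,0.69],[0.287,-0.205,0.02],0.5],[[0.005,0,0.69],[0.287,-0.205,0.02],0.5],[[0.005,0,0.69],[0.287,-0.205,0.05],0.5],[[0.005,0,0.69],[0.287,-0.205,0.057],0.5],[[0.005,0,0.69],[0.287,-0.205,0.057],0.5],[[0.005,0,0.69],[0.287,-0.205,0.057],0.5],[[0.005,0,0.69],[0.287,-0.205,0.057],0.5]])

```text
time: 7.68
eef_pos: [0.4048, 0.2041, 0.1188]
tcp_rot: [0.887, 0.462, -0.003, -0.002]
contact_force: [-0.4, -0.1, -0.2]
opening: 0.749
```

```bash
python3 go.py 0.4064 0.2045 0.015 -34.9
```

```text
t 7.675 pos [0.4048 0.2041 0.1188] jaw -34.98 q6 0.85 F [-0.3854 -0.145  -0.1683] op 0.749
corner frame [-0.2313  0.3274]
tgt [  0.4064   0.2045   0.015  -34.9   ] rot [-0.0054  0.0031 -0.0013] shift [0.0015 0.0016 0.1038]
```

Emit:
arm_command(steps=[[[-0.005,0.003,0],[0.001,0.002,0.05],0.5],[[-0.005,0.003,0],[0.001,0.002,0.09],0.5],[[-0.005,0.003,0],[0.001,0.002,0.104],0.5],[[-0.005,0.003,0],[0.001,0.002,0.104],0.5],[[-0.005,0.003,0],[0.001,0.002,0.104],-1],[[-0.005,0.003,0],[0.001,0.002,0.104],-1],[[-0.005,0.003,0],[0.001,0.002,0.104],-1],[[-0.005,0.003,0],[0.001,0.002,0.104],-1]])

```text
time: 8.68
eef_pos: [0.4083, 0.2043, 0.0167]
tcp_rot: [0.887, 0.462, 0.002, 0.0]
contact_force: [0.6, -0.6, 6.5]
opening: 0.505
```

Emit:
arm_command(steps=[[[0,0,0],[0,0,-0.06],-1],[[0,0,0],[0,0,-0.12],-1],[[0,0,0],[0,0,-0.14],-1],[[0,0,0],[0,0,-0.14],-1]])

```text
time: 9.18
eef_pos: [0.4087, 0.2045, 0.1586]
tcp_rot: [0.887, 0.462, 0.004, 0.001]
contact_force: [-0.2, -0.4, -2.8]
opening: 0.504
```

```bash
python3 go.py c -0.026 0.124 0.15 0; python3 - <<'E'
from plant import *
from h import *
s=read_camera('side');t=read_camera('top')
crop(s['frame'],150,60,390,260,3,'pics/d7.png')
crop(t['frame'],180,130,360,280,4,'pics/d8.png')
E
```

```text
t 9.175 pos [0.4087 0.2045 0.1586] jaw -34.96 q6 0.85 F [-0.1505 -0.3919 -2.8492] op 0.504
corner frame [-0.2273  0.3274]
tgt [0.6255 0.0176 0.15   4.5264] rot [ 0.0075 -0.0042 -0.6891] shift [-0.029   0.2847  0.01  ]
```

View pics/d7.png

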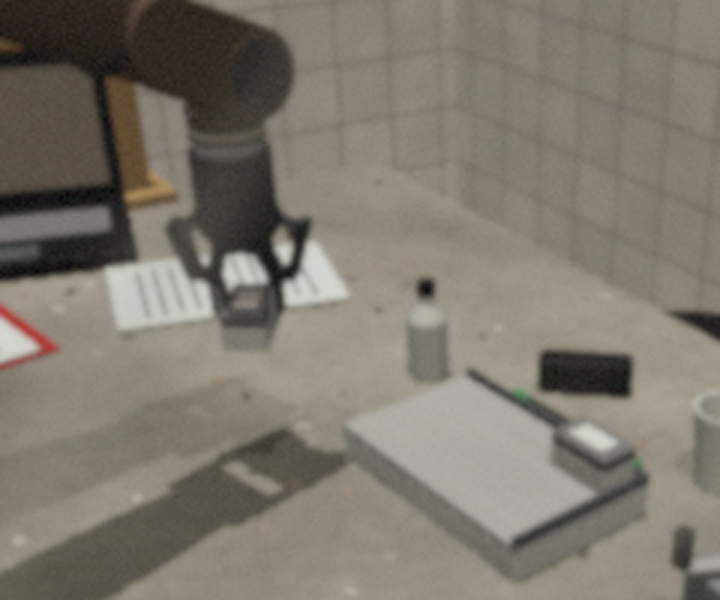

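View pics/d8.png

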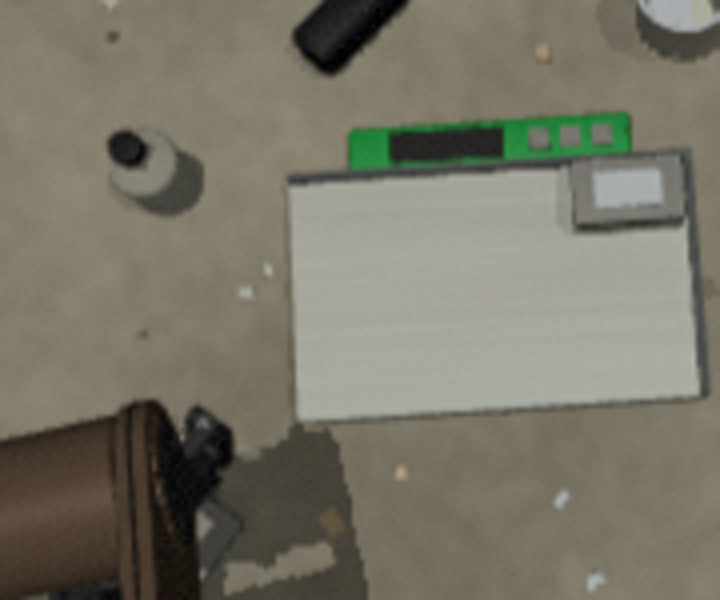

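```bash
cat > lab.py <<'E'
import sys
from plant import *
from h import *
np.set_printoptions(precision=4,suppress=True)
a=0.079;C=np.array([0.6612,-0.104]);c_,s_=np.cos(a),np.sin(a);Rc=np.array([[c_,-s_],[s_,c_]])
def labels(t,box,z,sc=8,thr=None):
    x0,y0,x1,y1=box
    im=cv2.resize(t['frame'][y0:y1,x0:x1],None,fx=sc,fy=sc,interpolation=cv2.INTER_CUBIC).astype(int)
    # bluish white label vs yellowish pan
    m=((im.min(2)>(thr or 125))&(im[...,2]>=im[...,0]-1)).astype(np.uint8)
    m=cv2.morphologyEx(m,cv2.MORPH_OPEN,np.ones((9,9)))
    cs,_=cv2.findContours(m,0,1);out=[]
    for c in cs:
        if 2500<cv2.contourArea(c)<9*sc*22*sc*2:
            g=lambda p:ray(t,(np.atleast_2d(p)+.5)/sc-.5+[x0,y0],z)
            q=g(cv2.boxPoints(cv2.minAreaRect(c)));M=cv2.moments(c);ctr=g([M['m10']/M['m00'],M['m01']/M['m00']])[0]
            e=[q[1]-q[0],q[2]-q[1]];L=[np.linalg.norm(v) for v in e];l=e[int(np.argmax(L))]
            ang=np.degrees(np.arctan2(l[1],l[0]))%180
            print('label world',ctr,'LxW %.4f %.4f'%(max(L),min(L)),'axis %.2f'%ang,'corner',Rc.T@(ctr[:2]-C),'axis-corner y %.2f'%(ang-90-np.degrees(a)))
if __name__=='__main__':
    v=list(map(int,sys.argv[1:5]));labels(read_camera('top'),v,float(sys.argv[5]))
E
python3 lab.py 250 160 360 240 0.081
```

```text
label world [ 0.6332 -0.0658  0.081 ] LxW 0.0458 0.0254 axis 94.54 corner [-0.0249  0.0403] axis-corner y 0.01
```

Emit:
arm_command(steps=[[[0.007,-0.004,-0.689],[-0.029,0.285,0.0],-1],[[0.007,-0.004,-0.689],[-0.029,0.285,0.0],-1],[[0.007,-0.004,-0.689],[-0.029,0.285,0.0],-1],[[0.007,-0.004,-0.689],[-0.029,0.285,0.0],-1],[[0.007,-0.004,-0.689],[-0.029,0.285,0.0],-1],[[0.007,-0.004,-0.689],[-0.029,0.285,0.0],-1],[[0.007,-0.004,-0.689],[-0.029,0.285,0.0],-1],[[0.007,-0.004,-0.689],[-0.029,0.285,0.0],-1]])

```text
time: 10.32
eef_pos: [0.6219, 0.0178, 0.1535]
tcp_rot: [0.678, 0.735, -0.004, -0.003]
contact_force: [-0.2, 0.5, -2.0]
opening: 0.503
```

```bash
python3 go.py c -0.0255 0.122 0.057 0; python3 - <<'E'
from plant import *
from h import *
s=read_camera('side')
crop(s['frame'],210,80,390,260,4,'pics/d9.png')
E
```

```text
t 10.325 pos [0.6219 0.0178 0.1535] jaw 4.58 q6 -0.21 F [-0.2121  0.473  -1.9778] op 0.503
corner frame [-0.0296  0.1245]
tgt [0.6262 0.0156 0.057  4.5264] rot [-0.0101  0.0006  0.0009] shift [-0.0024  0.005   0.0965]
```

View pics/d9.png

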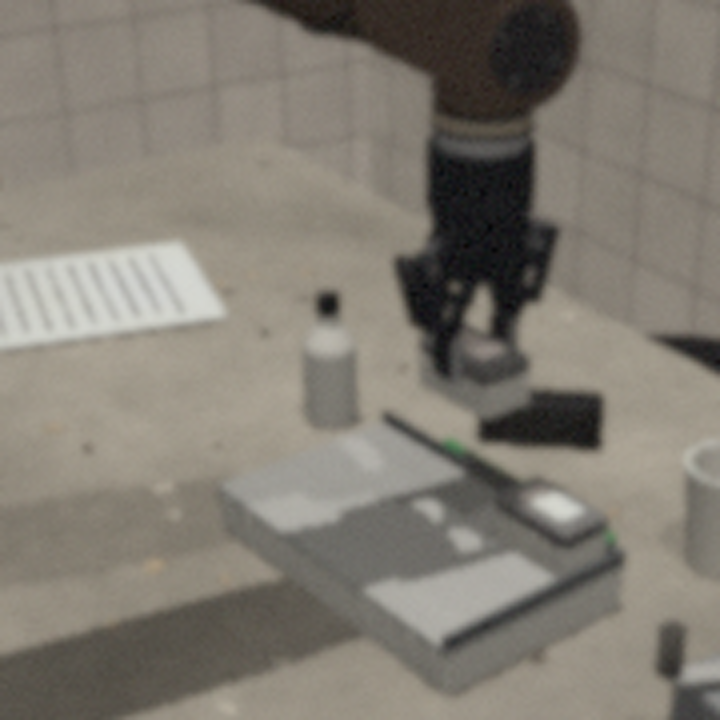

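Emit:
arm_command(steps=[[[-0.01,0,0],[-0.002,0.005,0.04],-1],[[-0.01,0,0],[-0.002,0.005,0.07],-1],[[-0.01,0,0],[-0.002,0.005,0.088],-1],[[-0.01,0,0],[-0.002,0.005,0.094],-1],[[-0.01,0,0],[-0.002,0.005,0.096],-1],[[-0.01,0,0],[-0.002,0.005,0.097],-1],[[-0.01,0,0],[-0.002,0.005,0.097],-1]])

```text
time: 11.25
eef_pos: [0.6271, 0.0159, 0.058]
tcp_rot: [0.678, 0.735, 0.0, 0.001]
contact_force: [-0.2, 1.1, -2.3]
opening: 0.5
```

```bash
python3 go.py c -0.0255 0.122 0.0565 0
```

```text
t 11.25 pos [0.6271 0.0159 0.058 ] jaw 4.59 q6 -0.22 F [-0.2018  1.0907 -2.26  ] op 0.500
corner frame [-0.0245  0.1223]
tgt [0.6262 0.0156 0.0565 4.5264] rot [0.0025 0.0013 0.001 ] shift [-0.0002 -0.001   0.0015]
```

Emit:
arm_command(steps=[[[0.002,0,0],[0,-0.001,0.003],-1],[[0.002,0,0],[0,-0.001,0.004],-1],[[0.002,0,0],[0,-0.001,0.004],-1],[[0.002,0,0],[0,-0.001,0.003],0.3],[[0.002,0,0],[0,-0.001,0.003],0.3],[[0.002,0,0],[0,-0.001,0.003],0.3],[[0.002,0,0],[0,-0.001,-0.05],0.3],[[0.002,0,0],[0,-0.001,-0.1],0.3],[[0.002,0,0],[0,-0.001,-0.12],0.3],[[0.002,0,0],[0,-0.001,-0.12],0.3]])

```text
time: 12.5
eef_pos: [0.6265, 0.0159, 0.1793]
tcp_rot: [0.678, 0.735, 0.001, 0.002]
contact_force: [-0.3, -0.8, -1.8]
opening: 0.652
```

```bash
python3 go.py c -0.09 0.24 0.15 90, c -0.024 0.18 0.15 90 ; python3 - <<'E'
from plant import *
from h import *
s=read_camera('side')
crop(s['frame'],210,80,390,260,4,'pics/d10.png')
E
```

```text
t 12.5 pos [0.6265 0.0159 0.1793] jaw 4.58 q6 -0.22 F [-0.2907 -0.7759 -1.7866] op 0.652
corner frame [-0.0251  0.1222]
tgt [ 0.5525  0.1281  0.15   94.5264] rot [ 0.0012  0.0042 -1.5698] shift [ 0.1179 -0.0649  0.0289]
tgt [ 0.6231  0.0735  0.15   94.5264] rot [ 0.0012  0.0042 -1.5698] shift [0.0578 0.0011 0.0292]
```

View pics/d10.png

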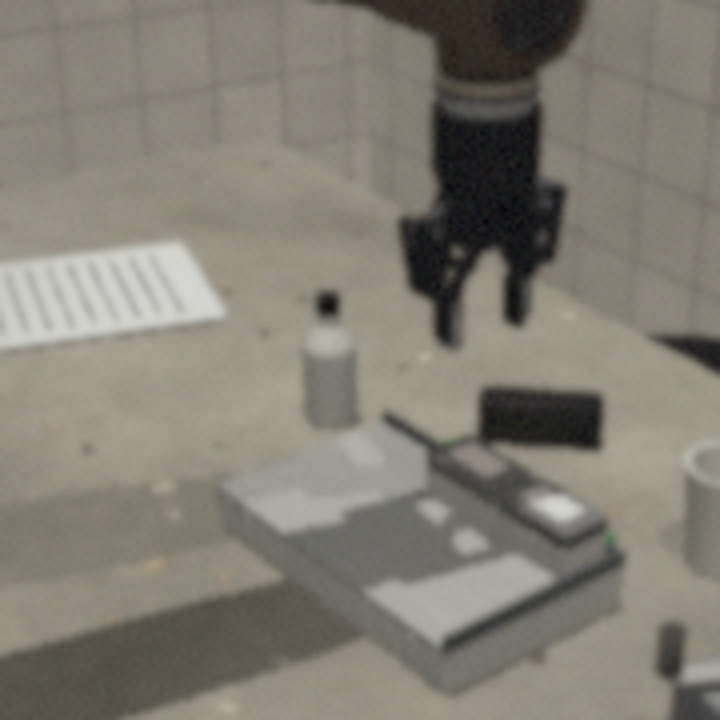

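```bash
python3 lab.py 240 150 360 240 0.081;python3 go.py c -0.026 0.195 0.179 0, c -0.026 0.195 0.054 0 
```

```text
label world [ 0.6335 -0.0736  0.081 ] LxW 0.0306 0.0257 axis 93.43 corner [-0.0252  0.0325] axis-corner y -1.10
t 12.6 pos [0.6246 0.0161 0.1756] jaw 4.58 q6 -0.22 F [ 0.2515 -0.2497 -0.5464] op 0.648
corner frame [-0.0271  0.1226]
tgt [0.6199 0.0883 0.179  4.5264] rot [-0.0031  0.0005  0.0009] shift [ 0.0724  0.0011 -0.0034]
tgt [0.6199 0.0883 0.054  4.5264] rot [-0.0031  0.0005  0.0009] shift [0.0724 0.0015 0.1216]
```

Emit:
arm_command(steps=[[[-0.003,0,0],[0.04,0.001,0],-1],[[-0.003,0,0],[0.072,0.001,0],-1],[[-0.003,0,0],[0.072,0.001,0.02],-1],[[-0.003,0,0],[0.072,0.001,0.06],-1],[[-0.003,0,0],[0.072,0.001,0.1],-1],[[-0.003,0,0],[0.072,0.001,0.118],-1],[[-0.003,0,0],[0.072,0.001,0.121],-1],[[-0.003,0,0],[0.072,0.001,0.121],-1]])

```text
time: 13.6
eef_pos: [0.6202, 0.0876, 0.0554]
tcp_rot: [0.678, 0.735, 0.0, 0.001]
contact_force: [0.7, -0.3, 0.5]
opening: 0.0
```

```bash
python3 go.py c -0.026 0.171 0.054 0, c -0.026 0.16 0.054 0; python3 - <<'E'
from plant import *
from h import *
s=read_camera('side')
crop(s['frame'],210,80,390,260,4,'pics/d11.png')
E
```

```text
t 13.6 pos [0.6202 0.0876 0.0554] jaw 4.56 q6 -0.10 F [ 0.744  -0.3463  0.5066] op 0.000
corner frame [-0.0257  0.1942]
tgt [0.6218 0.0644 0.054  4.5264] rot [0.0014 0.0007 0.0007] shift [-0.0232 -0.0003  0.0014]
tgt [0.6227 0.0534 0.054  4.5264] rot [0.0014 0.0007 0.0007] shift [-0.0342 -0.0003  0.0014]
```

View pics/d11.png

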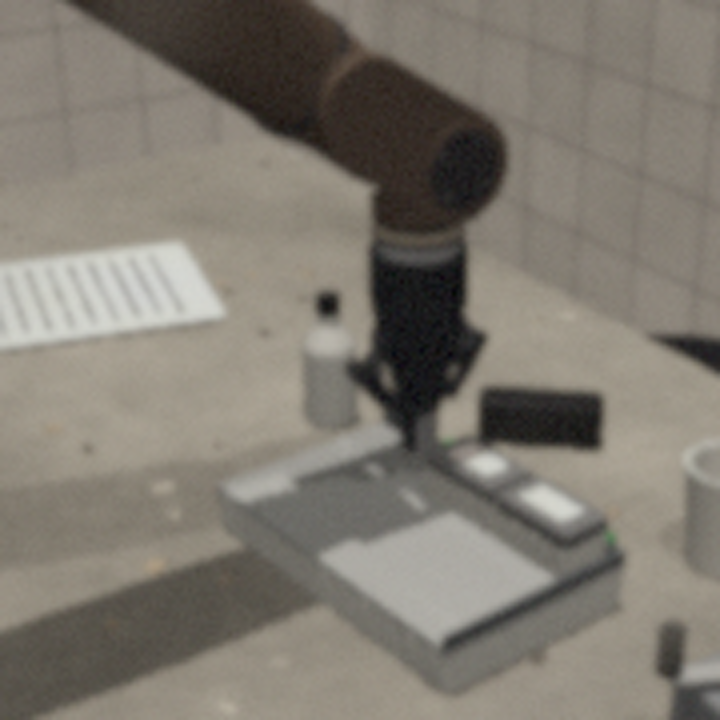

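Emit:
arm_command(steps=[[[0,0,0],[-0.012,0,0.001],-1],[[0,0,0],[-0.02,0,0.001],-1],[[0,0,0],[-0.024,0,0.001],-1],[[0,0,0],[-0.027,0,0.001],-1],[[0,0,0],[-0.03,0,0.001],-1],[[0,0,0],[-0.032,0,0.001],-1]])

```text
time: 14.4
eef_pos: [0.6234, 0.0562, 0.0555]
tcp_rot: [0.678, 0.735, 0.001, 0.001]
contact_force: [-0.0, 3.3, 2.9]
opening: 0.003
```

```bash
python3 go.py c -0.026 0.16 0.054 0
```

```text
t 14.4 pos [0.6234 0.0562 0.0555] jaw 4.57 q6 -0.15 F [-0.0113  3.3053  2.8637] op 0.003
corner frame [-0.025   0.1627]
tgt [0.6227 0.0534 0.054  4.5264] rot [0.0032 0.     0.0007] shift [-0.0027 -0.001   0.0015]
```

Contact with about 3 N of sliding friction; continue a little.

Emit:
arm_command(steps=[[[0,0,0],[-0.002,0,0.001],-1],[[0,0,0],[-0.003,0,0.001],-1]])

```text
time: 14.65
eef_pos: [0.6236, 0.0558, 0.0551]
tcp_rot: [0.679, 0.734, 0.003, -0.001]
contact_force: [-1.2, 12.3, 5.6]
opening: -0.0
```

Emit:
arm_command(steps=[[[0,0,0],[-0.001,0,0.001],-1],[[0,0,0],[-0.002,0,0.001],-1]])

```text
time: 14.9
eef_pos: [0.6237, 0.0559, 0.0545]
tcp_rot: [0.679, 0.734, 0.004, -0.002]
contact_force: [-0.7, 10.2, 4.9]
opening: -0.002
```

Emit:
arm_command(steps=[[[0,0,0],[0.02,0,0],-1],[[0,0,0],[0.03,0,-0.03],-1],[[0,0,0],[0.03,0,-0.08],-1],[[0,0,0],[0.03,0,-0.1],-1],[[0,0,0],[0.03,0,-0.1],-1]])

```text
time: 15.52
eef_pos: [0.6219, 0.0849, 0.1561]
tcp_rot: [0.679, 0.734, 0.005, -0.001]
contact_force: [0.1, -0.3, 0.5]
opening: -0.001
```

```bash
python3 go.py c -0.085 0.113 0.15 90, c -0.085 0.113 0.054 90
```

```text
t 15.525 pos [0.6219 0.0849 0.1561] jaw 4.47 q6 -0.11 F [ 0.1261 -0.276   0.5247] op -0.001
corner frame [-0.0242  0.1914]
tgt [ 0.5675  0.0019  0.15   94.5264] rot [ 0.0114 -0.0008 -1.5717] shift [-0.0785 -0.0607  0.0051]
tgt [ 0.5675  0.0019  0.054  94.5264] rot [ 0.0114 -0.0008 -1.5717] shift [-0.0792 -0.0614  0.1011]
```

Emit:
arm_command(steps=[[[0.011,-0.001,-1.572],[-0.079,-0.061,0.005],-1],[[0.011,-0.001,-1.572],[-0.079,-0.061,0.005],-1],[[0.011,-0.001,-1.572],[-0.079,-0.061,0.005],-1],[[0.011,-0.001,-1.572],[-0.079,-0.061,0.005],-1],[[0.011,-0.001,-1.572],[-0.079,-0.061,0.005],-1],[[0.011,-0.001,-1.572],[-0.079,-0.061,0.005],-1],[[0.011,-0.001,-1.572],[-0.079,-0.061,0.005],-1],[[0.011,-0.001,-1.572],[-0.079,-0.061,0.005],-1],[[0.011,-0.001,-1.572],[-0.079,-0.061,0.005],-1],[[0.011,-0.001,-1.572],[-0.079,-0.061,0.005],-1]])

```text
time: 16.77
eef_pos: [0.5658, 0.0015, 0.1473]
tcp_rot: [-0.039, 0.999, 0.0, -0.002]
contact_force: [0.3, 0.2, 0.6]
opening: -0.003
```

```bash
python3 go.py c -0.085 0.113 0.054 90; python3 lab.py 240 150 360 240 0.081
```

```text
t 16.775 pos [0.5658 0.0015 0.1473] jaw 94.48 q6 -1.83 F [0.3139 0.2023 0.5658] op -0.003
corner frame [-0.0868  0.1127]
tgt [ 0.5675  0.0019  0.054  94.5264] rot [ 0.0009 -0.0041 -0.0008] shift [-0.0022  0.0003  0.0933]
label world [ 0.6335 -0.0788  0.081 ] LxW 0.0284 0.0259 axis 90.88 corner [-0.0257  0.0273] axis-corner y -3.65
```

Emit:
arm_command(steps=[[[0,-0.004,0],[-0.002,0,0.04],-1],[[0,-0.004,0],[-0.002,0,0.08],-1],[[0,-0.004,0],[-0.002,0,0.092],-1],[[0,-0.004,0],[-0.002,0,0.093],-1],[[0,-0.004,0],[-0.012,0,0.093],-1],[[0,-0.004,0],[-0.02,0,0.093],-1],[[0,-0.004,0],[-0.025,0,0.093],-1],[[0,-0.004,0],[-0.028,0,0.093],-1],[[0,-0.004,0],[-0.03,0,0.093],-1]])

```text
time: 17.95
eef_pos: [0.5953, 0.0039, 0.0547]
tcp_rot: [-0.039, 0.999, 0.0, -0.001]
contact_force: [-1.0, -0.1, 1.5]
opening: 0.002
```

```bash
python3 go.py c -0.055 0.113 0.054 90
```

```text
t 17.95 pos [0.5953 0.0039 0.0547] jaw 94.47 q6 -1.81 F [-0.9554 -0.1201  1.5179] op 0.002
corner frame [-0.0572  0.1127]
tgt [ 0.5975  0.0043  0.054  94.5264] rot [ 0.001  -0.0011 -0.001 ] shift [-0.0022  0.0003  0.0006]
```

Emit:
arm_command(steps=[[[0,0,0],[-0.002,0,0],-1],[[0,0,0],[-0.003,0,0],-1],[[0,0,0],[-0.004,0,0],-1]])

```text
time: 18.32
eef_pos: [0.5983, 0.0041, 0.0545]
tcp_rot: [-0.039, 0.999, 0.0, -0.002]
contact_force: [-6.6, -1.6, 4.5]
opening: 0.001
```

Emit:
arm_command(steps=[[[0,0,0],[-0.001,0,0],-1],[[0,0,0],[-0.002,0,0],-1]])

```text
time: 18.58
eef_pos: [0.5982, 0.0041, 0.0545]
tcp_rot: [-0.039, 0.999, 0.0, -0.005]
contact_force: [-10.4, -1.9, 7.5]
opening: 0.001
```

Emit:
arm_command(steps=[[[0,0,0],[0.02,0,-0.002],-1],[[0,0,0],[0.025,0,-0.002],-1],[[0,0,0],[0.025,-0.04,-0.002],-1],[[0,0,0],[0.025,-0.075,-0.002],-1],[[0,0,0],[0.025,-0.075,-0.002],-1],[[0,0,0],[0.012,-0.075,-0.001],-1],[[0,0,0],[0.005,-0.075,-0.001],-1],[[0,0,0],[0.003,-0.075,0],-1],[[0,0,0],[0.001,-0.075,0],-1],[[0,0,0],[0.001,-0.075,0],-1]])

```text
time: 19.82
eef_pos: [0.6029, -0.0702, 0.0541]
tcp_rot: [-0.04, 0.999, 0.001, -0.005]
contact_force: [-1.1, 1.3, 0.3]
opening: 0.002
```

```bash
python3 go.py c -0.055 0.0375 0.054 90
```

```text
t 19.825 pos [ 0.6029 -0.0702  0.0541] jaw 94.54 q6 -1.93 F [-1.1069  1.3313  0.2532] op 0.002
corner frame [-0.0554  0.0383]
tgt [ 0.6034 -0.071   0.054  94.5264] rot [ 0.0017 -0.0109  0.0003] shift [-0.0004 -0.0008  0.0001]
```

Emit:
arm_command(steps=[[[0,0,0],[-0.002,0,0],-1],[[0,0,0],[-0.003,0,0],-1],[[0,0,0],[-0.003,0,0],-1]])

```text
time: 20.2
eef_pos: [0.604, -0.0701, 0.0541]
tcp_rot: [-0.04, 0.999, 0.001, -0.008]
contact_force: [-7.2, -0.8, 5.7]
opening: 0.0
```

Emit:
arm_command(steps=[[[0,0,0],[-0.002,0,0],-1],[[0,0,0],[-0.002,0,0],-1]])

```text
time: 20.45
eef_pos: [0.6039, -0.0701, 0.0542]
tcp_rot: [-0.04, 0.999, 0.001, -0.011]
contact_force: [-8.1, 0.1, 5.7]
opening: -0.001
```

Emit:
arm_command(steps=[[[0,0,0],[0.015,0,0],-1],[[0,0,0],[0.03,0,-0.01],-1],[[0,0,0],[0.03,0,-0.06],-1],[[0,0,0],[0.03,0,-0.12],-1],[[0,0,0],[0.03,0,-0.12],-1]])

```text
time: 21.08
eef_pos: [0.5811, -0.074, 0.1822]
tcp_rot: [-0.04, 0.999, -0.001, -0.004]
contact_force: [0.2, 0.0, -0.6]
opening: 0.001
```

```bash
python3 go.py 0.55 -0.24 0.18 -31
```

```text
t 21.075 pos [ 0.5811 -0.074   0.1822] jaw 94.58 q6 -1.95 F [ 0.1593  0.0292 -0.5522] op 0.001
corner frame [-0.0775  0.0363]
tgt [  0.55  -0.24   0.18 -31.  ] rot [-0.011  -0.0024  2.1918] shift [ 0.0442 -0.163   0.003 ]
```

Emit:
arm_command(steps=[[[0,0,1.1],[0.044,-0.163,0.003],-1],[[0,0,1.1],[0.044,-0.163,0.003],-1],[[0,0,1.1],[0.044,-0.163,0.003],-1],[[0,0,1.1],[0.044,-0.163,0.003],-1],[[0,0,1.1],[0.044,-0.163,0.003],-1],[[-0.01,-0.002,2.19],[0.044,-0.163,0.003],-1],[[-0.01,-0.002,2.19],[0.044,-0.163,0.003],-1],[[-0.01,-0.002,2.19],[0.044,-0.163,0.003],-1],[[-0.01,-0.002,2.19],[0.044,-0.163,0.003],-1],[[-0.01,-0.002,2.19],[0.044,-0.163,0.003],-1],[[-0.01,-0.002,2.19],[0.044,-0.163,0.003],-1],[[-0.01,-0.002,2.19],[0.044,-0.163,0.003],-1]])

```text
time: 22.58
eef_pos: [0.55, -0.2398, 0.1788]
tcp_rot: [0.871, 0.491, -0.0, -0.001]
contact_force: [0.3, -0.5, -0.9]
opening: -0.0
```

```bash
python3 go.py 0.6055 -0.2065 0.18 -31; python3 lab.py 240 150 360 240 0.081; python3 - <<'E'
from plant import *
from h import *
s=read_camera('side');t=read_camera('top')
crop(s['frame'],250,130,440,290,4,'pics/e1.png')
crop(t['frame'],240,140,440,260,4,'pics/e2.png')
E
```

```text
t 22.575 pos [ 0.55   -0.2398  0.1788] jaw -31.17 q6 -0.04 F [ 0.3058 -0.5498 -0.9454] op -0.000
corner frame [-0.1216 -0.1266]
tgt [  0.6055  -0.2065   0.18   -31.    ] rot [-0.0014  0.0004 -0.003 ] shift [ 0.0573  0.0302 -0.0013]
label world [0.6315 0.0057 0.081 ] LxW 0.0461 0.0259 axis 94.29 corner [-0.021   0.1117] axis-corner y -0.24
label world [ 0.6375 -0.0689  0.081 ] LxW 0.0462 0.0263 axis 94.79 corner [-0.0208  0.0368] axis-corner y 0.26
```

View pics/e1.png

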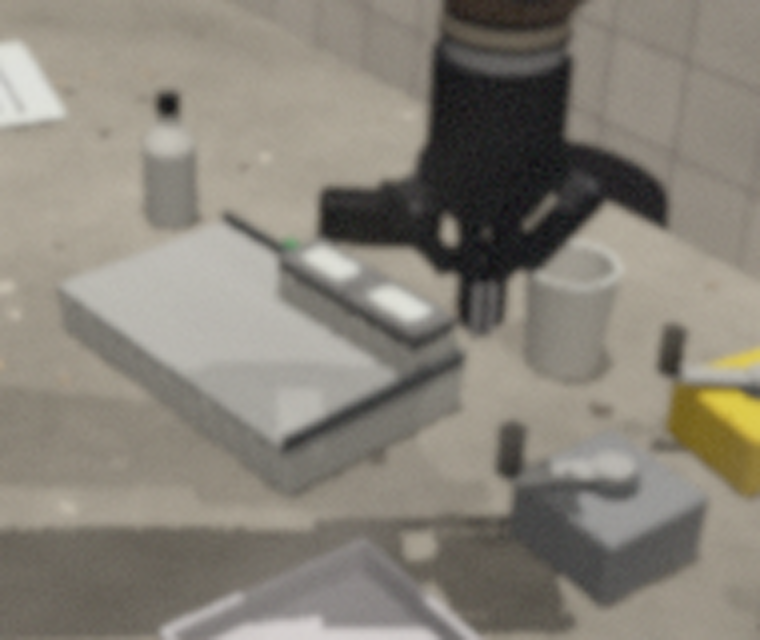

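View pics/e2.png

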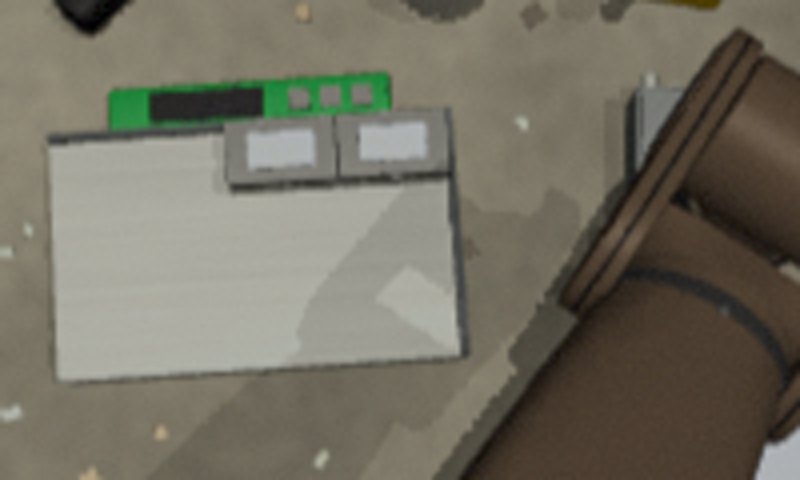

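Emit:
arm_command(steps=[[[-0.001,0,-0.003],[0.04,0.02,0],-1],[[-0.001,0,-0.003],[0.057,0.03,0],-1],[[-0.001,0,-0.003],[0.057,0.03,0.03],-1],[[-0.001,0,-0.003],[0.057,0.03,0.08],-1],[[-0.001,0,-0.003],[0.057,0.03,0.103],-1],[[-0.001,0,-0.003],[0.057,0.03,0.104],-1],[[-0.001,0,-0.003],[0.057,0.03,0.104],-1]])

```text
time: 23.6
eef_pos: [0.6056, -0.2067, 0.0761]
tcp_rot: [0.869, 0.496, 0.0, 0.001]
contact_force: [-0.4, 0.3, 0.1]
opening: -0.001
```

```bash
cat > lev.py <<'E'
from plant import *
from h import *
np.set_printoptions(precision=4,suppress=True)
from go import rot
s=get_state();R0=R.from_quat(s['tcp_rot']).as_matrix()
P=np.array([.6404,-.2801]);
for th in (-.3,0,.2,.4,.6,.8,.9,1.0,1.05,1.1):
    g=np.radians(149)+th
    p=P+.068*np.array([np.cos(g),np.sin(g)])+.020*np.array([np.sin(g),-np.cos(g)])
    rv=R.from_matrix(R0.T@rot(g-np.pi)).as_rotvec()
    print(th,p,'rot',rv,'shift',R0.T@(np.r_[p,.074]-s['eef_pos']))
E
python3 lev.py; python3 - <<'E'
from plant import *
from h import *
s=read_camera('side');t=read_camera('top')
crop(s['frame'],320,150,460,290,5,'pics/e3.png')
E
```

```text
t 23.6 pos [ 0.6056 -0.2067  0.0761] jaw -30.58 q6 0.05 F [-0.4003  0.2823  0.1312] op -0.001
corner frame [-0.0636 -0.098 ]
-0.3 [ 0.61   -0.2161] rot [0.0015 0.0003 0.3073] shift [-0.0058  0.0086  0.0022]
0 [ 0.5924 -0.2279] rot [0.0014 0.0005 0.0073] shift [-0.025  -0.0005  0.0022]
0.2 [ 0.583  -0.2385] rot [ 0.0014  0.0006 -0.1927] shift [-0.0389 -0.0032  0.0022]
0.4 [ 0.5759 -0.2507] rot [ 0.0013  0.0007 -0.3927] shift [-0.053  -0.0031  0.0022]
0.6 [ 0.5713 -0.2641] rot [ 0.0012  0.0009 -0.5927] shift [-0.0669 -0.0002  0.0022]
0.8 [ 0.5695 -0.2782] rot [ 0.0011  0.001  -0.7927] shift [-0.0799  0.0054  0.0022]
0.9 [ 0.5697 -0.2853] rot [ 0.0011  0.0011 -0.8927] shift [-0.0859  0.0091  0.0022]
1.0 [ 0.5706 -0.2923] rot [ 0.0011  0.0011 -0.9927] shift [-0.0915  0.0134  0.0022]
1.05 [ 0.5713 -0.2958] rot [ 0.001   0.0012 -1.0427] shift [-0.0941  0.0158  0.0022]
1.1 [ 0.5721 -0.2992] rot [ 0.001   0.0012 -1.0927] shift [-0.0967  0.0183  0.0022]
```

View pics/e3.png

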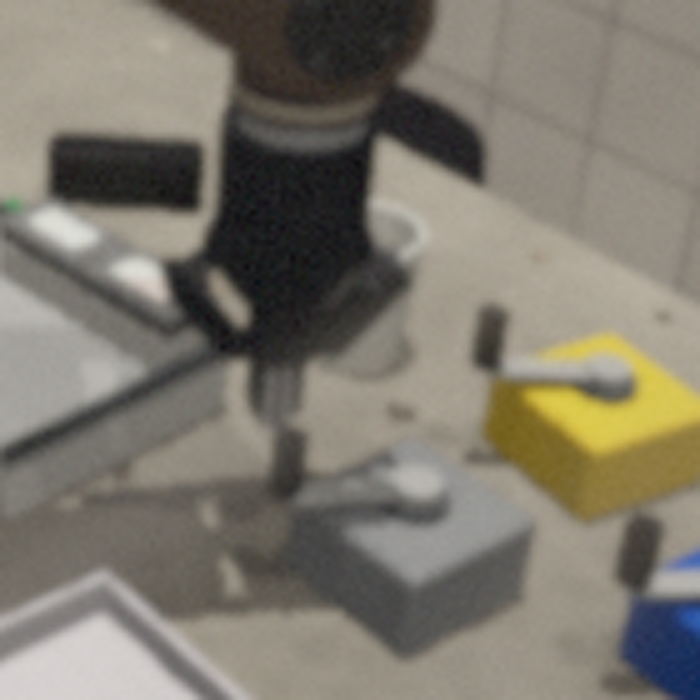

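Emit:
arm_command(steps=[[[0,0,0],[-0.015,0,0.002],-1],[[0,0,0.007],[-0.025,-0.001,0.002],-1],[[0,0,-0.1],[-0.032,-0.002,0.002],-1],[[0,0,-0.19],[-0.039,-0.003,0.002],-1],[[0,0,-0.29],[-0.046,-0.003,0.002],-1],[[0,0,-0.39],[-0.053,-0.003,0.002],-1],[[0,0,-0.49],[-0.06,-0.002,0.002],-1],[[0,0,-0.59],[-0.067,0,0.002],-1],[[0,0,-0.69],[-0.073,0.002,0.002],-1],[[0,0,-0.79],[-0.08,0.005,0.002],-1],[[0,0,-0.89],[-0.086,0.009,0.002],-1]])

```text
time: 25.08
eef_pos: [0.5698, -0.2848, 0.0755]
tcp_rot: [0.57, 0.822, 0.001, 0.001]
contact_force: [0.6, 4.9, 1.1]
opening: 0.001
```

```bash
python3 lev.py | tail -5; python3 - <<'E'
from plant import *
from h import *
s=read_camera('side');t=read_camera('top');print(get_state()['contact_force'])
crop(s['frame'],320,150,460,290,5,'pics/e4.png')
E
```

```text
0.8 [ 0.5695 -0.2782] rot [ 0.0031 -0.0003  0.0992] shift [0.0063 0.0021 0.0015]
0.9 [ 0.5697 -0.2853] rot [ 0.0031 -0.0001 -0.0008] shift [-0.0004 -0.0003  0.0015]
1.0 [ 0.5706 -0.2923] rot [ 0.0031  0.     -0.1008] shift [-0.0073 -0.0019  0.0015]
1.05 [ 0.5713 -0.2958] rot [ 0.0031  0.0001 -0.1508] shift [-0.0108 -0.0025  0.0015]
1.1 [ 0.5721 -0.2992] rot [ 0.0031  0.0002 -0.2008] shift [-0.0143 -0.0029  0.0015]
[0.80124197 4.06694276 2.56317779]
```

View pics/e4.png

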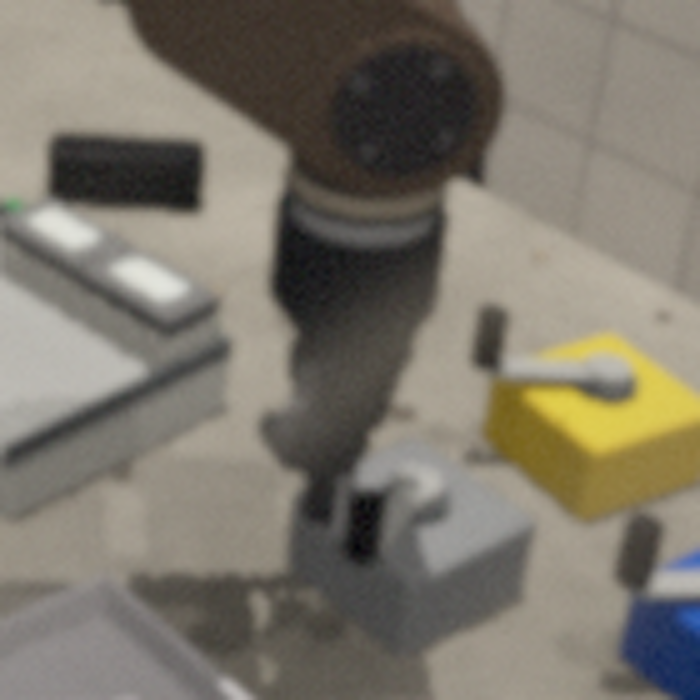

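Lever being pushed; force still at spring level. Continue to the stop.

Emit:
arm_command(steps=[[[0,0,-0.1],[-0.007,-0.002,0.001],-1],[[0,0,-0.15],[-0.011,-0.0025,0.001],-1],[[0,0,-0.15],[-0.013,-0.0025,0.001],-1]])

```text
time: 25.55
eef_pos: [0.5703, -0.2942, 0.0747]
tcp_rot: [0.509, 0.86, 0.004, -0.004]
contact_force: [-5.4, 15.2, 9.2]
opening: 0.002
```

Emit:
arm_command(steps=[[[0,0,0],[-0.002,0,0],-1],[[0,0,0],[-0.003,0,0],-1],[[0,0,0],[-0.003,0,0],-1]])

```text
time: 25.92
eef_pos: [0.5701, -0.2936, 0.0748]
tcp_rot: [0.51, 0.86, 0.006, -0.008]
contact_force: [-4.9, 9.0, 6.2]
opening: 0.0
```

```bash
python3 lev.py | tail -4; python3 - <<'E'
from plant import *
from h import *
s=read_camera('side');t=read_camera('top');print(get_state()['contact_force'])
crop(s['frame'],320,150,460,290,5,'pics/e5.png')
crop(t['frame'],340,130,460,260,5,'pics/e5t.png')
E
python3 lab.py 240 150 360 240 0.081
```

```text
0.9 [ 0.5697 -0.2853] rot [ 0.     -0.0201  0.1404] shift [0.0075 0.0037 0.0009]
1.0 [ 0.5706 -0.2923] rot [ 0.001  -0.0201  0.0404] shift [0.0009 0.0011 0.0008]
1.05 [ 0.5713 -0.2958] rot [ 0.0015 -0.02   -0.0096] shift [-0.0024  0.      0.0007]
1.1 [ 0.5721 -0.2992] rot [ 0.002  -0.02   -0.0596] shift [-0.0059 -0.0009  0.0007]
[-4.17461716  9.17233121  6.711785  ]
label world [0.6315 0.0058 0.081 ] LxW 0.0463 0.0256 axis 94.79 corner [-0.0209  0.1118] axis-corner y 0.26
label world [ 0.6376 -0.0688  0.081 ] LxW 0.0464 0.0260 axis 94.25 corner [-0.0208  0.0369] axis-corner y -0.28
```

View pics/e5.png

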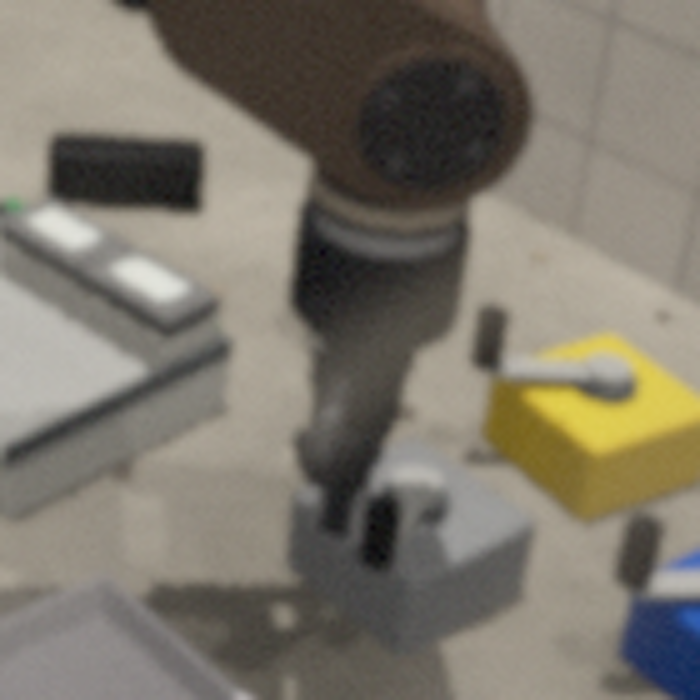

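```bash
sed -i 's/(-.3,0,.2/(-.8,-.5,-.3,0,.2/' lev.py; python3 lev.py
```

```text
t 26.075 pos [ 0.5701 -0.2936  0.0748] jaw 28.61 q6 -1.14 F [-4.2987  9.9551  6.6298] op -0.000
corner frame [-0.1058 -0.1819]
-0.8 [ 0.6444 -0.2093] rot [-0.0174 -0.0153  1.8404] shift [0.0384 0.1056 0.0017]
-0.5 [ 0.6233 -0.2113] rot [-0.0142 -0.0169  1.5404] shift [0.0468 0.0861 0.0018]
-0.3 [ 0.61   -0.2161] rot [-0.0122 -0.0178  1.3404] shift [0.049  0.0722 0.0018]
0 [ 0.5924 -0.2279] rot [-0.0091 -0.0188  1.0404] shift [0.047  0.0511 0.0018]
0.2 [ 0.583  -0.2385] rot [-0.0071 -0.0193  0.8404] shift [0.0422 0.0377 0.0017]
0.4 [ 0.5759 -0.2507] rot [-0.005  -0.0197  0.6404] shift [0.0349 0.0256 0.0015]
0.6 [ 0.5713 -0.2641] rot [-0.003  -0.0199  0.4405] shift [0.0253 0.0152 0.0013]
0.8 [ 0.5695 -0.2782] rot [-0.001  -0.02    0.2405] shift [0.0138 0.0069 0.0011]
0.9 [ 0.5697 -0.2853] rot [ 0.     -0.02    0.1405] shift [0.0075 0.0037 0.0009]
1.0 [ 0.5706 -0.2923] rot [ 0.001  -0.02    0.0405] shift [0.0009 0.0011 0.0008]
1.05 [ 0.5713 -0.2958] rot [ 0.0015 -0.0199 -0.0095] shift [-0.0025  0.      0.0007]
1.1 [ 0.5721 -0.2992] rot [ 0.002  -0.0199 -0.0595] shift [-0.0059 -0.0009  0.0007]
```

Emit:
arm_command(steps=[[[0,0,0.14],[0.008,0.004,0],-1],[[0,-0.02,0.24],[0.014,0.007,0],-1],[[0,-0.02,0.34],[0.02,0.011,0],-1],[[0,-0.02,0.44],[0.025,0.015,0],-1],[[0,-0.02,0.64],[0.035,0.026,0],-1],[[-0.01,-0.02,0.84],[0.042,0.038,0],-1],[[-0.01,-0.02,1.04],[0.047,0.051,0],-1],[[-0.01,-0.02,1.1],[0.058,0.067,0],-1],[[-0.01,-0.02,1.1],[0.062,0.075,-0.02],-1],[[-0.01,-0.02,1.1],[0.062,0.075,-0.07],-1],[[-0.01,-0.02,1.1],[0.062,0.075,-0.1],-1],[[-0.01,-0.02,1.1],[0.062,0.075,-0.1],-1]])

```text
time: 27.58
eef_pos: [0.6093, -0.207, 0.182]
tcp_rot: [0.885, 0.466, 0.002, 0.005]
contact_force: [-0.6, -0.1, 0.1]
opening: 0.002
```

```bash
python3 - <<'E'
from plant import *
from h import *
s=read_camera('side');t=read_camera('top');print(get_state()['contact_force'])
crop(s['frame'],320,150,460,290,5,'pics/e6.png')
E
python3 lab.py 240 150 360 240 0.081;python3 go.py c -0.022 0.1125 0.18 0
```

```text
[ 0.19446656  0.02426206 -0.43947999]
label world [0.6315 0.0058 0.081 ] LxW 0.0461 0.0261 axis 94.03 corner [-0.021   0.1118] axis-corner y -0.50
t 27.725 pos [ 0.6063 -0.2052  0.1754] jaw -34.42 q6 0.12 F [-0.2648 -0.483  -0.1765] op -0.003
corner frame [-0.0627 -0.0966]
tgt [0.6304 0.0064 0.18   4.5264] rot [-0.0009  0.0011 -0.6797] shift [ 0.1882 -0.0997 -0.0048]
```

View pics/e6.png

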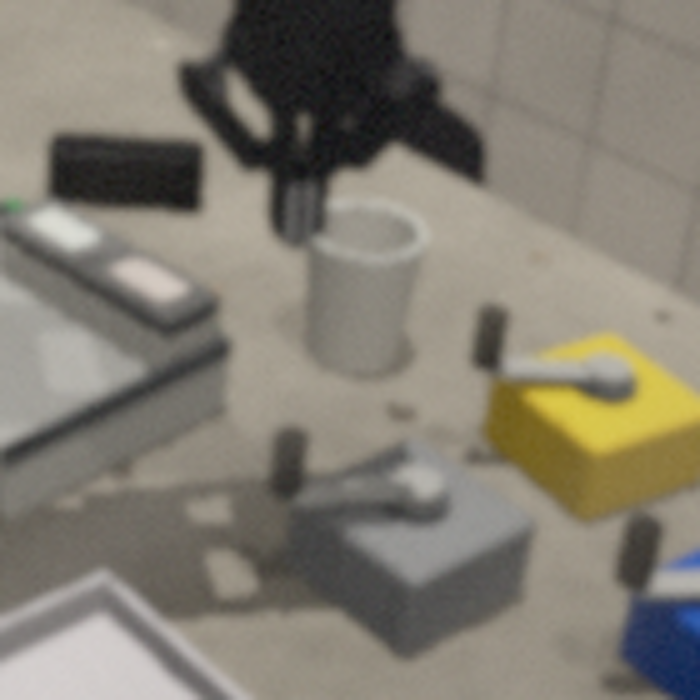

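Emit:
arm_command(steps=[[[-0.001,0.001,-0.68],[0.188,-0.1,-0.005],0.5],[[-0.001,0.001,-0.68],[0.188,-0.1,-0.005],0.5],[[-0.001,0.001,-0.68],[0.188,-0.1,-0.005],0.5],[[-0.001,0.001,-0.68],[0.188,-0.1,-0.005],0.5],[[-0.001,0.001,-0.68],[0.188,-0.1,-0.005],0.5],[[-0.001,0.001,-0.68],[0.188,-0.1,-0.005],0.5],[[-0.001,0.001,-0.68],[0.188,-0.1,-0.005],0.5],[[-0.001,0.001,-0.68],[0.188,-0.1,-0.005],0.5]])

```text
time: 28.72
eef_pos: [0.63, 0.0052, 0.18]
tcp_rot: [0.679, 0.734, -0.0, 0.0]
contact_force: [-0.3, 0.5, -0.0]
opening: 0.753
```

```bash
python3 go.py c -0.0215 0.1125 0.058 0
```

```text
t 28.725 pos [0.63   0.0052 0.18  ] jaw 4.43 q6 -0.23 F [-0.3178  0.512  -0.0163] op 0.753
corner frame [-0.0225  0.1113]
tgt [0.6309 0.0065 0.058  4.5264] rot [-0.0002  0.0003 -0.0017] shift [0.0012 0.001  0.122 ]
```

Emit:
arm_command(steps=[[[0,0,0],[0.001,0.001,0.05],0.5],[[0,0,0],[0.001,0.001,0.1],0.5],[[0,0,0],[0.001,0.001,0.121],0.5],[[0,0,0],[0.001,0.001,0.122],0.5],[[0,0,0],[0.001,0.001,0.122],-1],[[0,0,0],[0.001,0.001,0.122],-1],[[0,0,0],[0.001,0.001,0.122],-1],[[0,0,0],[0.001,0.001,0.122],-1]])

```text
time: 29.72
eef_pos: [0.6313, 0.0058, 0.0609]
tcp_rot: [0.679, 0.734, -0.001, 0.0]
contact_force: [-4.5, -1.4, 6.0]
opening: 0.504
```

Emit:
arm_command(steps=[[[0,0,0],[0,0,-0.03],-1],[[0,0,0],[0,0,-0.08],-1],[[0,0,0],[0,0,-0.1],-1],[[0,0,0],[0,0,-0.1],-1]])

```text
time: 30.22
eef_pos: [0.6328, 0.0058, 0.1633]
tcp_rot: [0.679, 0.734, 0.001, 0.003]
contact_force: [-0.1, 0.0, -2.2]
opening: 0.498
```

```bash
python3 go.py 0.45 -0.10 0.17 -2, 0.42 -0.295 0.17 -1 ; python3 - <<'E'
from plant import *
from h import *
s=read_camera('side')
crop(s['frame'],240,100,430,260,4,'pics/f1.png')
E
```

```text
t 30.225 pos [0.6328 0.0058 0.1633] jaw 4.47 q6 -0.23 F [-0.1106  0.0391 -2.2357] op 0.498
corner frame [-0.0197  0.1117]
tgt [ 0.45 -0.1   0.17 -2.  ] rot [0.0053 0.0022 0.1129] shift [-0.0913 -0.1904 -0.0075]
tgt [ 0.42  -0.295  0.17  -1.   ] rot [0.0053 0.0023 0.0954] shift [-0.2834 -0.2355 -0.0073]
```

View pics/f1.png

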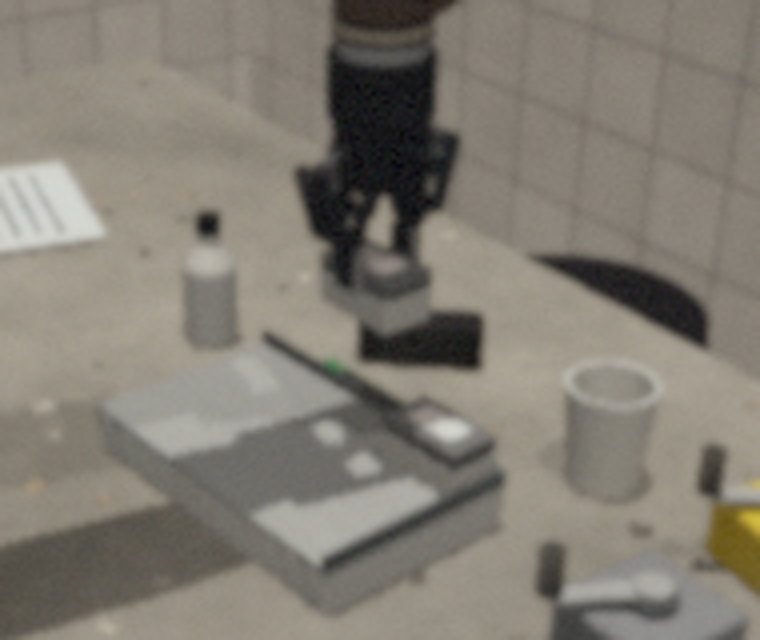

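Emit:
arm_command(steps=[[[0.005,0.002,0.095],[-0.283,-0.235,-0.007],-1],[[0.005,0.002,0.095],[-0.283,-0.235,-0.007],-1],[[0.005,0.002,0.095],[-0.283,-0.235,-0.007],-1],[[0.005,0.002,0.095],[-0.283,-0.235,-0.007],-1],[[0.005,0.002,0.095],[-0.283,-0.235,-0.007],-1],[[0.005,0.002,0.095],[-0.283,-0.235,-0.007],-1],[[0.005,0.002,0.095],[-0.283,-0.235,-0.007],-1],[[0.005,0.002,0.095],[-0.283,-0.235,-0.007],-1],[[0.005,0.002,0.095],[-0.283,-0.235,-0.007],-1]])

```text
time: 31.4
eef_pos: [0.4193, -0.293, 0.1668]
tcp_rot: [0.712, 0.702, -0.001, -0.003]
contact_force: [-0.5, -0.3, -2.3]
opening: 0.503
```

```bash
python3 go.py 0.422 -0.296 0.026 -1 ; python3 - <<'E'
from plant import *
from h import *
s=read_camera('side')
crop(s['frame'],240,100,440,390,2.7,'pics/f2.png')
E
python3 lab.py 240 150 360 240 0.081
```

```text
t 31.4 pos [ 0.4193 -0.293   0.1668] jaw -0.88 q6 -0.79 F [-0.4594 -0.3317 -2.2614] op 0.503
corner frame [-0.2561 -0.1693]
tgt [ 0.422 -0.296  0.026 -1.   ] rot [-0.0056 -0.0021  0.0022] shift [-0.0033  0.0035  0.1408]
label world [ 0.6375 -0.0688  0.081 ] LxW 0.0461 0.0259 axis 94.37 corner [-0.0208  0.037 ] axis-corner y -0.16
```

View pics/f2.png

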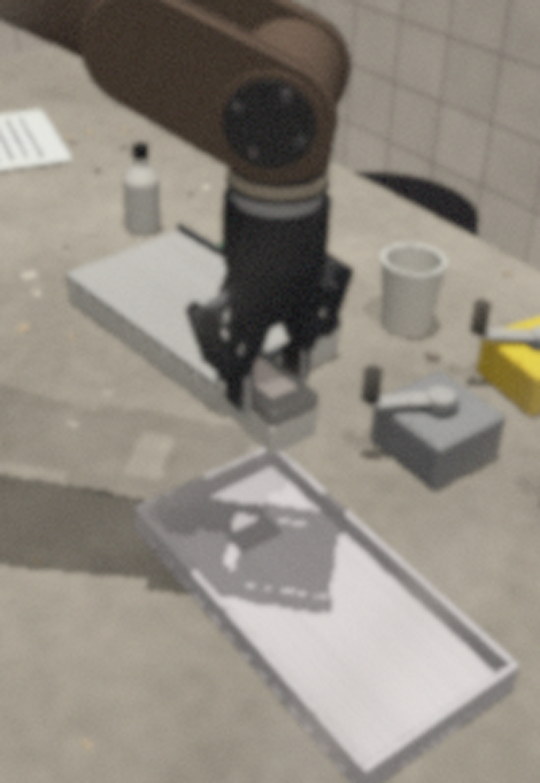

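Emit:
arm_command(steps=[[[-0.006,-0.002,0.002],[-0.003,0.003,0.05],-1],[[-0.006,-0.002,0.002],[-0.003,0.003,0.1],-1],[[-0.006,-0.002,0.002],[-0.003,0.003,0.128],-1],[[-0.006,-0.002,0.002],[-0.003,0.003,0.135],-1],[[-0.006,-0.002,0.002],[-0.003,0.003,0.139],-1],[[-0.006,-0.002,0.002],[-0.003,0.003,0.141],-1],[[-0.006,-0.002,0.002],[-0.003,0.003,0.142],-1]])

```text
time: 32.38
eef_pos: [0.4226, -0.2967, 0.0266]
tcp_rot: [0.713, 0.701, 0.0, 0.002]
contact_force: [0.3, 0.7, -2.2]
opening: 0.501
```

Emit:
arm_command(steps=[[[0,0,0],[0,0,0.002],-1],[[0,0,0],[0,0,0.003],-1],[[0,0,0],[0,0,0.003],-1]])

```text
time: 32.75
eef_pos: [0.4227, -0.2969, 0.0258]
tcp_rot: [0.713, 0.701, -0.0, 0.001]
contact_force: [-2.9, 4.6, 9.9]
opening: 0.497
```

Contact with the floor at the expected height (bottom ≈ 5 mm). Release and rise.

Emit:
arm_command(steps=[[[0,0,0],[0,0,0],0.3],[[0,0,0],[0,0,0],0.3],[[0,0,0],[0,0,0],0.3],[[0,0,0],[0,0,-0.05],0.3],[[0,0,0],[0,0,-0.11],0.3],[[0,0,0],[0,0,-0.15],0.3],[[0,0,0],[0,0,-0.15],0.3]])

```text
time: 33.62
eef_pos: [0.4244, -0.2986, 0.1803]
tcp_rot: [0.713, 0.701, -0.0, 0.006]
contact_force: [-0.1, -0.2, 0.2]
opening: 0.649
```

```bash
python3 go.py c -0.0215 0.0375 0.18 0 ; python3 lab.py 240 150 360 240 0.081; python3 - <<'E'
from plant import *
from h import *
s=read_camera('side')
crop(s['frame'],240,160,440,390,2.7,'pics/f3.png')
E
```

```text
t 33.625 pos [ 0.4244 -0.2986  0.1803] jaw -0.94 q6 -0.79 F [-0.0817 -0.2225  0.1941] op 0.649
corner frame [-0.2514 -0.1753]
tgt [ 0.6368 -0.0683  0.18    4.5264] rot [ 0.0076  0.0087 -0.0955] shift [0.2337 0.2086 0.    ]
label world [ 0.6376 -0.0689  0.081 ] LxW 0.0465 0.0263 axis 94.25 corner [-0.0208  0.0368] axis-corner y -0.28
```

View pics/f3.png

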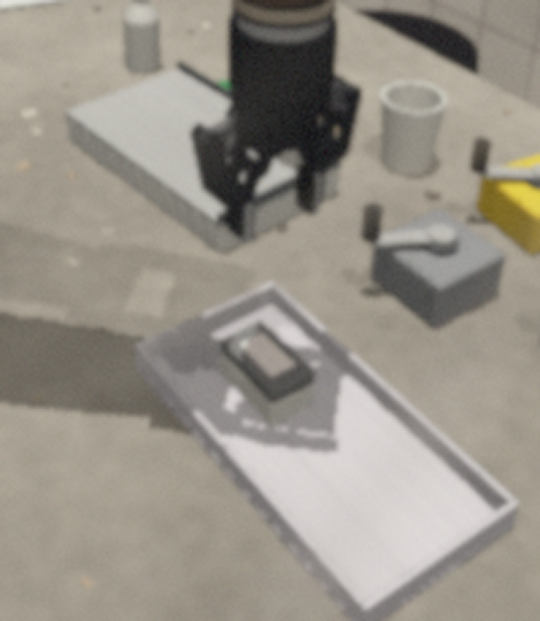

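Emit:
arm_command(steps=[[[0.008,0.009,-0.095],[0.234,0.209,0],0.5],[[0.008,0.009,-0.095],[0.234,0.209,0],0.5],[[0.008,0.009,-0.095],[0.234,0.209,0],0.5],[[0.008,0.009,-0.095],[0.234,0.209,0],0.5],[[0.008,0.009,-0.095],[0.234,0.209,0],0.5],[[0.008,0.009,-0.095],[0.234,0.209,0],0.5],[[0.008,0.009,-0.095],[0.234,0.209,0],0.5],[[0.008,0.009,-0.095],[0.234,0.209,0],0.5]])

```text
time: 34.72
eef_pos: [0.634, -0.0669, 0.1742]
tcp_rot: [0.679, 0.734, -0.0, -0.006]
contact_force: [-0.1, 0.1, -0.7]
opening: 0.751
```

```bash
python3 go.py c -0.0215 0.0375 0.058 0; python3 lab.py 380 220 510 300 0.046 
```

```text
t 34.725 pos [ 0.634  -0.0669  0.1742] jaw 4.41 q6 -0.34 F [-0.1055  0.1101 -0.7245] op 0.751
corner frame [-0.0242  0.0391]
tgt [ 0.6368 -0.0683  0.058   4.5264] rot [-0.0085 -0.008  -0.0021] shift [-0.0026  0.0037  0.1161]
```

Emit:
arm_command(steps=[[[-0.008,-0.008,0],[-0.002,0.004,0.05],0.5],[[-0.008,-0.008,0],[-0.002,0.004,0.095],0.5],[[-0.008,-0.008,0],[-0.002,0.004,0.115],0.5],[[-0.008,-0.008,0],[-0.002,0.004,0.117],0.5],[[-0.008,-0.008,0],[-0.002,0.003,0.117],-1],[[-0.008,-0.008,0],[-0.002,0.003,0.117],-1],[[-0.008,-0.008,0],[-0.002,0.003,0.117],-1],[[-0.008,-0.008,0],[-0.002,0.003,0.117],-1]])

```text
time: 35.78
eef_pos: [0.6373, -0.0687, 0.0602]
tcp_rot: [0.679, 0.734, 0.0, 0.002]
contact_force: [-3.3, -1.4, 6.6]
opening: 0.501
```

Emit:
arm_command(steps=[[[0,0,0],[0,0,-0.03],-1],[[0,0,0],[0,0,-0.08],-1],[[0,0,0],[0,0,-0.1],-1],[[0,0,0],[0,0,-0.1],-1]])

```text
time: 36.28
eef_pos: [0.6382, -0.0686, 0.1621]
tcp_rot: [0.679, 0.734, 0.001, 0.003]
contact_force: [0.4, 1.3, -1.9]
opening: 0.504
```

```bash
python3 go.py 0.45 -0.2 0.18 0, 0.421 -0.417 0.17 -1 ; python3 - <<'E'
from plant import *
from h import *
s=read_camera('side')
crop(s['frame'],240,100,440,390,2.7,'pics/f4.png')
E
```

```text
t 36.275 pos [ 0.6382 -0.0686  0.1621] jaw 4.42 q6 -0.34 F [ 0.4067  1.2722 -1.8862] op 0.504
corner frame [-0.0201  0.0371]
tgt [ 0.45 -0.2   0.18  0.  ] rot [0.0068 0.0029 0.0771] shift [-0.1165 -0.1977 -0.0188]
tgt [ 0.421 -0.417  0.17  -1.   ] rot [0.0069 0.0029 0.0945] shift [-0.3306 -0.2434 -0.0084]
```

View pics/f4.png

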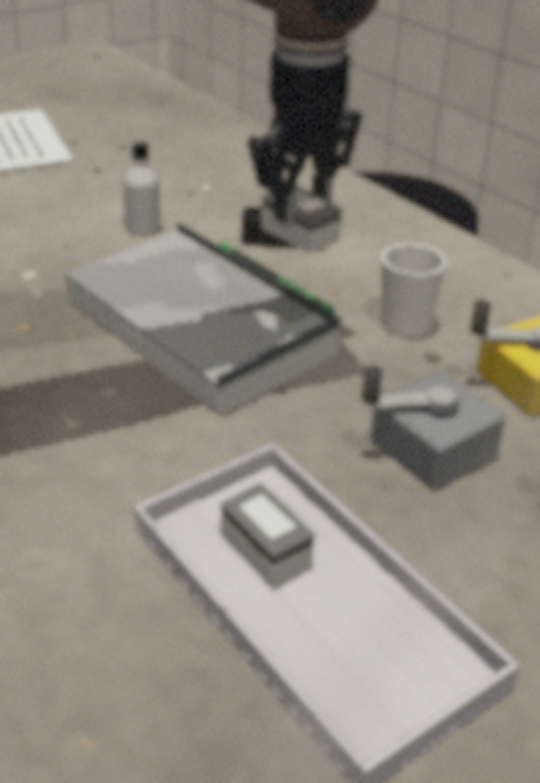

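Emit:
arm_command(steps=[[[0.007,0.003,0.077],[-0.117,-0.198,-0.018],-1],[[0.007,0.003,0.077],[-0.117,-0.198,-0.018],-1],[[0.007,0.003,0.077],[-0.117,-0.198,-0.018],-1],[[0.007,0.003,0.077],[-0.117,-0.198,-0.018],-1],[[0.007,0.003,0.095],[-0.331,-0.243,-0.01],-1],[[0.007,0.003,0.095],[-0.331,-0.243,-0.01],-1],[[0.007,0.003,0.095],[-0.331,-0.243,-0.01],-1],[[0.007,0.003,0.095],[-0.331,-0.243,-0.01],-1],[[0.007,0.003,0.095],[-0.331,-0.243,-0.01],-1],[[0.007,0.003,0.095],[-0.331,-0.243,-0.01],-1]])

```text
time: 37.58
eef_pos: [0.4194, -0.4154, 0.1673]
tcp_rot: [0.713, 0.701, -0.001, -0.004]
contact_force: [0.3, 0.5, -2.0]
opening: 0.501
```

```bash
python3 go.py 0.421 -0.417 0.0265 -1 ; python3 - <<'E'
from plant import *
from h import *
s=read_camera('side')
crop(s['frame'],240,100,440,390,2.7,'pics/f5.png')
E
```

```text
t 37.575 pos [ 0.4194 -0.4154  0.1673] jaw -1.03 q6 -0.93 F [ 0.3042  0.4928 -1.9844] op 0.501
corner frame [-0.2656 -0.2914]
tgt [ 0.421  -0.417   0.0265 -1.    ] rot [-0.0068 -0.0051 -0.0005] shift [-0.0023  0.0026  0.1407]
```

View pics/f5.png

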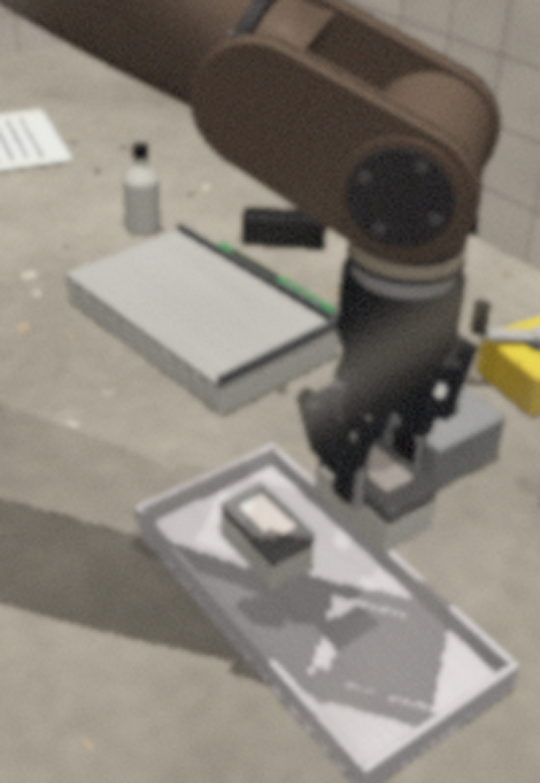

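Emit:
arm_command(steps=[[[-0.007,-0.005,0],[-0.002,0.003,0.05],-1],[[-0.007,-0.005,0],[-0.002,0.003,0.1],-1],[[-0.007,-0.005,0],[-0.002,0.003,0.128],-1],[[-0.007,-0.005,0],[-0.002,0.003,0.136],-1],[[-0.007,-0.005,0],[-0.002,0.003,0.14],-1],[[-0.007,-0.005,0],[-0.002,0.003,0.142],-1],[[-0.007,-0.005,0],[-0.002,0.003,0.143],-1]])

```text
time: 38.5
eef_pos: [0.4225, -0.4174, 0.0262]
tcp_rot: [0.713, 0.701, -0.0, 0.002]
contact_force: [0.0, -0.1, -1.5]
opening: 0.499
```

Emit:
arm_command(steps=[[[0,0,0],[0,0,0.001],-1],[[0,0,0],[0,0,0.002],-1]])

```text
time: 38.75
eef_pos: [0.4229, -0.4181, 0.0252]
tcp_rot: [0.713, 0.701, -0.0, 0.003]
contact_force: [-1.6, 1.2, 4.6]
opening: 0.502
```

Touchdown at the expected height; release, rise and back away.

Emit:
arm_command(steps=[[[0,0,0],[0,0,0],0.3],[[0,0,0],[0,0,0],0.3],[[0,0,0],[0,0,0],0.3],[[0,0,0],[0,0,-0.05],0.3],[[0,0,0],[0,0,-0.11],0.3],[[0,0,0],[0,0,-0.17],0.3],[[0,0,0],[0,0,-0.2],0.3],[[0,0,0],[0.2,0.1,-0.2],0.3],[[0,0,0],[0.4,0.1,-0.2],0.3],[[0,0,0],[0.4,0.1,-0.2],0.3],[[0,0,0],[0.4,0.1,-0.2],0.3],[[0,0,0],[0.4,0.1,-0.2],0.3]])

```text
time: 40.25
eef_pos: [0.5067, -0.1161, 0.2244]
tcp_rot: [0.713, 0.701, -0.0, 0.003]
contact_force: [0.7, -0.3, -0.6]
opening: 0.652
```

Emit:
arm_command(steps=[[[0,0,0],[0.25,0,0],0.3],[[0,0,0],[0.25,0,0],0.3],[[0,0,0],[0.25,0,0],0.3],[[0,0,0],[0.25,0,0],0.3],[[0,0,0],[0.25,0,0],0.3],[[0,0,0],[0.25,0,0],0.3]])

```text
time: 41.0
eef_pos: [0.5109, 0.134, 0.2232]
tcp_rot: [0.713, 0.701, -0.0, 0.003]
contact_force: [-0.1, -0.1, 0.8]
opening: 0.649
```

```bash
python3 lab.py 385 235 495 285 0.046; python3 - <<'E'
from plant import *
from h import *
s=read_camera('side');t=read_camera('top');print(get_state()['eef_pos'],get_state()['contact_force'])
crop(s['frame'],240,100,480,390,2.5,'pics/g1.png')
crop(t['frame'],200,90,510,300,2.5,'pics/g2.png')
for nm,uv,z in (('stap',(270,131),.045),):print(nm,ray(t,uv,z))
E
```

```text
[0.51121639 0.13254657 0.22326336] [-0.23129886 -0.62940473 -0.15921587]
stap [[0.76887941 0.12246721 0.045     ]]
```

View pics/g1.png

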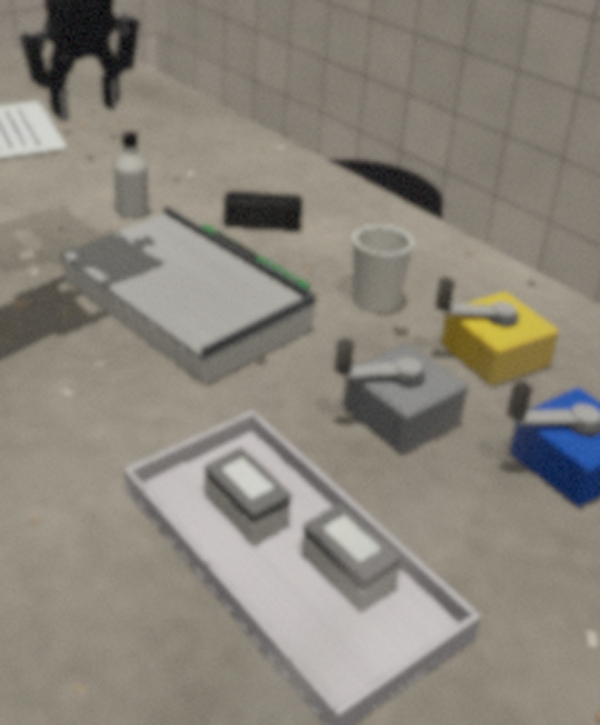

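View pics/g2.png

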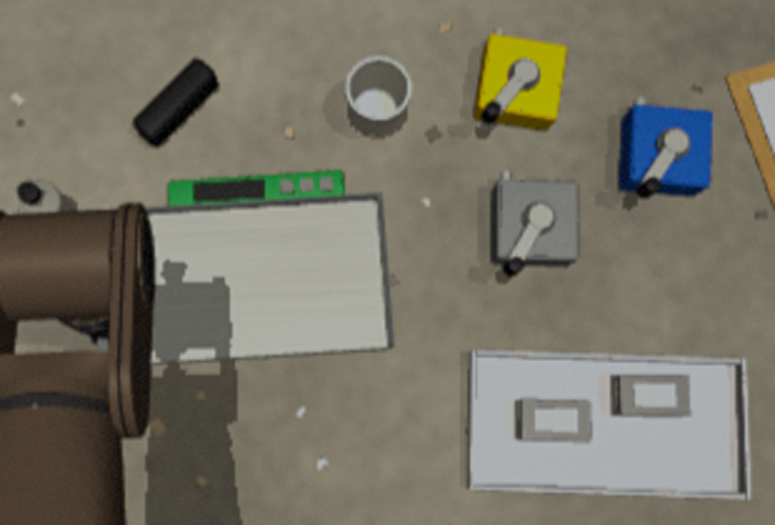

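```bash
python3 - <<'E'
from plant import *
from h import *
s=read_camera('side');t=read_camera('top')
crop(t['frame'],395,235,485,275,8,'pics/g3.png')
crop(s['frame'],310,270,410,350,7,'pics/g4.png')
E
```

```text
(no output)
```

View pics/g3.png

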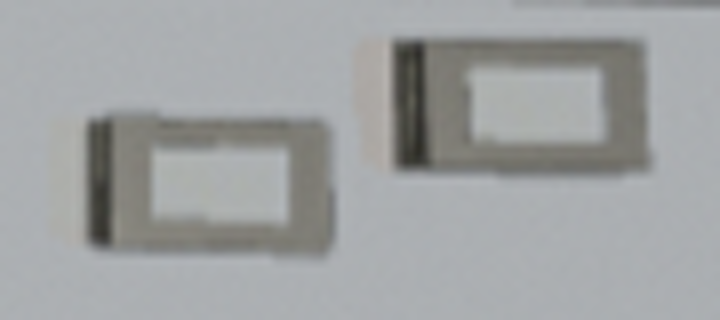

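View pics/g4.png

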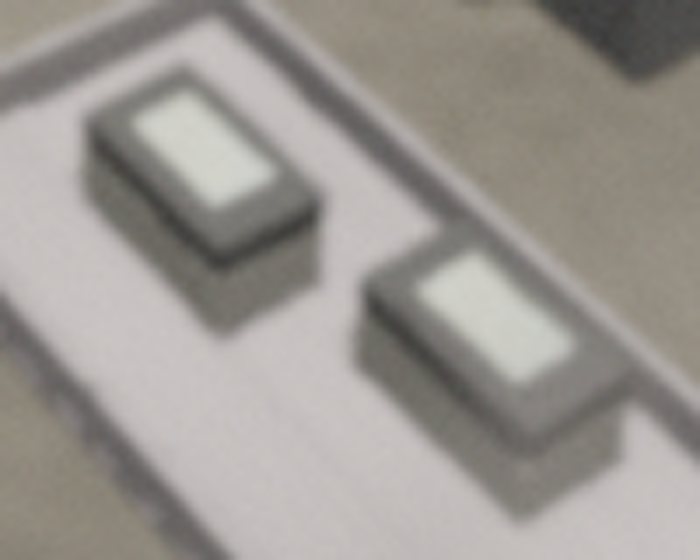

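```bash
python3 - <<'E'
from plant import *
from h import *
np.set_printoptions(precision=4,suppress=True)
t=read_camera('top');s=read_camera('side')
def g(c,pts,x0,y0,sc,z): return ray(c,(np.array(pts)+.5)/sc-.5+[x0,y0],z)
T=np.array([.4219,-.3561])
for n,p in(('B',[(112,115),(330,120),(330,252),(112,246)]),('A',[(430,40),(645,40),(647,172),(430,168)])):
    q=g(t,p,395,235,8,.045);print(n,'top',q[:,:2].tolist(),q.mean(0)[:2]-T,np.linalg.norm(np.diff(q,axis=0),axis=1))
for n,p in(('B',[(183,68),(320,195),(222,262),(88,135)]),('A',[(455,225),(628,362),(530,445),(365,290)])):
    q=g(s,p,310,270,7,.045);print(n,'side',q.mean(0)[:2]-T,np.linalg.norm(np.diff(q,axis=0),axis=1))
E
```

```text
B top [[0.44589503338865033, -0.2607907154884744], [0.44546036981593484, -0.3334096866644341], [0.4019417888733404, -0.33221007005274966], [0.40266767725850783, -0.2600642443806684]] [0.0021 0.0595] [0.0726 0.0435 0.0721]
A top [[0.472668576751208, -0.36757380909594006], [0.47386593054214315, -0.4393913590582877], [0.43003790111357604, -0.4381659110688837], [0.4301345078203362, -0.36619161584495324]] [ 0.0298 -0.0467] [0.0718 0.0438 0.072 ]
B side [-0.0038  0.056 ] [0.0708 0.0427 0.0679]
A side [ 0.025  -0.0477] [0.07   0.0448 0.0711]
```

```bash
python3 - <<'E'
from plant import *
print(sign_off())
E
```

```text
the job is handed in; nothing more can be done
None
```

I found two cases in the scene, ran all the steps and handed the job in at about 41 s. The sign-off gives no verdict, so everything below comes from my own camera and force readings.

- **Row:** I set both cases in the fence corner and pushed them until they sat against both fences and each other. The top view put their centres at y = 36.8 and 111.7 mm, with x = -21 mm and less than 0.5° off square. The row still measured the same with the lever at its stop.
- **Lever:** I swung the grey counter's lever until the force jumped from about 5 N to 15 N, which I took as the stop. The camera then showed it back at rest. I left the blue and yellow look-alikes alone.
- **Tray:** Both cases lie flat and lid up on the tray floor, inside the walls. They sit at about (+2, +60) and (+30, -47) mm from the tray centre, in world x and y.
- **Bystanders:** The glue bottle, cup and stapler look unmoved in the pictures.

- **Case moved in the tray:** The second case ended up about 30 mm from where I released it. I take this to be the announced knock. It is still flat and inside the walls, so I left it there.
- **Checks that disagreed:** The final automatic label check in the tray returned nothing, because it cannot separate the white label from the aluminium. I measured the lid corners by hand in both views instead. The side view's centres came out about 1 to 6 mm away from the top view's.

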